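Feed the sliding blocks through the drill track

TASK

Spot-drill the blocks that are on the cutting mat, in the order red, yellow, blue (skip a colour that is absent): slide each block into the track through its open end, bring its coloured spot right under the bit, let go, and press the drill all the way down onto the spot for two seconds, then let it come back up. Each next block shoves the finished ones along; at the end, leave all the blocks parked in the track with their handles and feet entirely past the black line, the drill up, and the bottle, saucer and mug undisturbed.

Things in the scene. Friction and masses are not known exactly. Their poses are not given: they have to be found in the camera images.
- station: drilling station, fixed to the counter. Origin: on the counter surface under the centre of the track's mouth (open end). +y runs into the track, +x to the drill (away from the robot), +z up. Track: aluminium channel from y = 0 to the closed red end stop at y = 375 mm. Drill axis at x = 115, y = 100 mm; drill column at x = 215 mm, 287 mm high; grey anvil under the drill, 28 mm high
- mouth (a point): centre of the track floor at the mouth, 10 mm above the counter. Channel inside: 53 mm wide, 13 mm high under two lips (top 29 mm above counter) with a 26 mm slot between. A foot enters only here, its neck in the slot and plate to +x above the lips. Before it the floor runs on as an open apron (y = -100 to 0) between orange guides (y = -60 to 0, top 24 mm) narrowing from 73 to 53 mm
- line (a point): middle of the black line that crosses the track's lips, at station y = 110 mm; a block's foot is past it when the block's origin is beyond y = 150 mm
- bit_tip (a point): lowest point of the drill bit; moves with the drill. 71 mm above the counter when the drill is up, 41 mm when it is fully down (that is 1 mm above the plate of a block in the track)
- pad_top (a point): centre of the top of the drill's round black press knob (54 mm across), 188 mm above the bit tip on the same axis; 259 mm above the counter when up. Press it down from above, e.g. with shut fingers
- feed (a joint): how far the hand drill is pushed down in its stand (m): 0 up, 0.030 fully down (hard stop). A spring lifts it again when let go; it takes about 6 N to start and 10 N at the bottom
- red: sliding block, red handle and spot, 0.22 to 0.42 kg; may be absent. Origin: centre of its foot's underside. Dark steel foot 50 (x) x 80 (y) mm, 10 mm high; neck 20 x 70 mm up to z = 22; plywood plate 46 mm wide (y), z = 22 to 30, from x = -25 to +145 mm; the handle stands over the foot. Starts upright on the grey mat, in any of three places, plate pointing away from the robot and to its right
- grip_red (a point): middle of the red block's upright handle, 26 (x) x 40 (y) mm, from z = 30 (plate top) to z = 70 mm in the block's frame, centred over the foot; this point is at x = y = 0, z = 54 mm
- mark_red (a point): centre of the red spot (14 mm across, with a black cross) on the top of the red block's plate: at x = 115, y = -12 mm, z = 30 mm in the block's frame
- yellow: sliding block, yellow handle and spot, 0.22 to 0.42 kg; may be absent. Origin: centre of its foot's underside. Dark steel foot 50 (x) x 80 (y) mm, 10 mm high; neck 20 x 70 mm up to z = 22; plywood plate 46 mm wide (y), z = 22 to 30, from x = -25 to +145 mm; the handle stands over the foot. Starts upright on the grey mat, in any of three places, plate pointing away from the robot and to its right
- grip_yellow (a point): middle of the yellow block's upright handle, 26 (x) x 40 (y) mm, from z = 30 (plate top) to z = 70 mm in the block's frame, centred over the foot; this point is at x = y = 0, z = 54 mm
- mark_yellow (a point): centre of the yellow spot (14 mm across, with a black cross) on the top of the yellow block's plate: at x = 115, y = 0 mm, z = 30 mm in the block's frame
- blue: sliding block, blue handle and spot, 0.22 to 0.42 kg; may be absent. Origin: centre of its foot's underside. Dark steel foot 50 (x) x 80 (y) mm, 10 mm high; neck 20 x 70 mm up to z = 22; plywood plate 46 mm wide (y), z = 22 to 30, from x = -25 to +145 mm; the handle stands over the foot. Starts upright on the grey mat, in any of three places, plate pointing away from the robot and to its right
- grip_blue (a point): middle of the blue block's upright handle, 26 (x) x 40 (y) mm, from z = 30 (plate top) to z = 70 mm in the block's frame, centred over the foot; this point is at x = y = 0, z = 54 mm
- mark_blue (a point): centre of the blue spot (14 mm across, with a black cross) on the top of the blue block's plate: at x = 115, y = 12 mm, z = 30 mm in the block's frame
- bottle: small glass bottle with a screw lid, 52 mm across, 105 mm tall; origin under its centre. Not to be disturbed
- saucer: white ceramic saucer, 140 mm across, 18 mm high; origin under its centre. Not to be disturbed
- mug: blue mug, 80 mm across, 90 mm tall; origin under its centre. Not to be disturbed
There are look-alikes about, which are no part of the job. Leave any pink look-alike of the red alone.

How it is judged:
On the way, in this order (a step that is already met when the one before it is completed fails the run):
1. with the red block in the track, the drill is pressed down onto the red spot (bit tip within 7 mm of its centre) (distance between mark_red and bit_tip below 0.007 m and x of red in the frame of station between -0.005 and 0.005 m and z of red in the frame of station between 0.006 and 0.014 m), for 1.5 s.
2. with the yellow block in the track, the drill is pressed down onto the yellow spot (bit tip within 7 mm of its centre) (distance between mark_yellow and bit_tip below 0.007 m and x of yellow in the frame of station between -0.005 and 0.005 m and z of yellow in the frame of station between 0.006 and 0.014 m), for 1.5 s.
3. with the blue block in the track, the drill is pressed down onto the blue spot (bit tip within 7 mm of its centre) (distance between mark_blue and bit_tip below 0.007 m and x of blue in the frame of station between -0.005 and 0.005 m and z of blue in the frame of station between 0.006 and 0.014 m), for 1.5 s.
At the end, for the whole second after the job is handed in: every block present rests on the track's floor, its foot between the lips and entirely past the black line (origin 147 mm or more from the mouth), and the drill is up (within 4 mm) (x of red in the frame of station between -0.005 and 0.005 m and z of red in the frame of station between 0.006 and 0.014 m and y of red in the frame of station between 0.147 and 0.34 m and x of yellow in the frame of station between -0.005 and 0.005 m and z of yellow in the frame of station between 0.006 and 0.014 m and y of yellow in the frame of station between 0.147 and 0.34 m and x of blue in the frame of station between -0.005 and 0.005 m and z of blue in the frame of station between 0.006 and 0.014 m and y of blue in the frame of station between 0.147 and 0.34 m and value of joint feed below 0.004 m); the robot touches nothing.
It fails at once if the bottle is shifted by more than 30 mm or tipped (distance of bottle from where it was at the start of the episode above 0.03 m or angle between bottle's own z axis and vertical above 0.4 rad).
It fails at once if the saucer is shifted by more than 30 mm or tipped (distance of saucer from where it was at the start of the episode above 0.03 m or angle between saucer's own z axis and vertical above 0.4 rad).
It fails at once if the mug is shifted by more than 30 mm or tipped (distance of mug from where it was at the start of the episode above 0.03 m or angle between mug's own z axis and vertical above 0.4 rad).
Of red, yellow, blue only 2 to 3 are there at a start; the rules pass over those that are not, and their reading is None.
At some moment in a run one of red, yellow, blue may be knocked a few centimetres aside while the robot is not near it.
Once in a run the grip may slacken for a moment while it holds something.
It also fails if it takes over 210 s, if anything falls off the work surface, if the arm or the gripper's body presses on something with over 40 N, if the wrist force passes 120 N, or if a joint passes its speed limit or range.

ROBOT

A 6-joint arm with a two-finger parallel gripper is mounted at the origin on the work surface. World frame = base frame: x ahead of the robot, y to its left, z up, the work surface at z = 0. Lengths are in m, angles in rad, forces in N, time in s.
With the tool pointing down it reaches from about 0.35 to 0.85 m from the base axis. Payload 8.1 kg.
Tool frame: the origin (TCP) lies between the finger pads; the fingertips stand nose_length ahead of it and the grasp point (between the pads) lies 2 mm behind it (nose_length is the distance from the TCP to the fingertips, in m); z points along the fingers, x is the direction in which the jaws open and shut, and the axes are right-handed (so a half turn about z gives the same grasp; the last joint's range is limited). The gripper opens to 93 mm and grips with 3 to 60 N. Pads are 15 mm wide; open, the fingers measure 128 mm over their backs; the gripper's body (75 mm by 188 mm) begins 65 mm behind the grasp point.
Start: joints at [-1.345, 0.13, 1.488, -0, 1.523, -0.085], TCP at [0.184, -0.571, 0.236] pointing down, gripper open.
Joint ranges: [-2.96, 2.96], [-0.89, 2.26], [0.02, 2.5], [-1.34, 4.48], [0, 2.73], [-2.66, 2.66]. Speed limits (rad/s): [2.39, 2.39, 2.79, 3.14, 3.14, 3.14].

INTERFACE

Orientations are given as a rotation vector (axis times angle).
In Python, from plant import * gives the robot as it stands.
- The arm moves only by the tool carry_out, never from a script. Its argument "steps" is a list of rows, each an object with "xyz": the shift along the world's x, y, z in cm, a list of three; "rot": the turn, a rotation vector about the world's x, y, z in degrees, a list of three. In form: [{"xyz": [tx, ty, tz], "rot": [rx, ry, rz]}, ...]. A call has 1 to 10 rows; each row is the pose to reach, as a shift and turn from the pose commanded when the call began; what a row does not reach only later rows make up. A row lasts 1/10 s, in which the tool goes at most 50 mm and 8.59 degrees, less where a joint would pass 70% of its speed; a pose out of reach is approached as far as the arm can. A call with a gripper value outside its range is refused whole. "grip" is the opening, from 0 (shut) to 1 (fully open), set as the call begins (left out, the last holds). The fingers move at their own pace and stop on an object; "force" is the grip in N (left out, the last holds). Time passes only in rows, so rows that repeat a pose let the fingers close. It gives the time, the measured TCP pose, the force and the opening at its end, in the units of the state.
- read_state(): the state, without advancing time (a new reading comes with each control period).
- read_camera(name): name is "scene" or "top" or "wrist"; returns the picture (420x560x3 uint8, red, green, blue); there is no depth.
- calibration(name): a dict with "fov_y" (degrees; the focal length in pixels is half the picture's height over the tangent of half this angle, whatever the lens; pixels are square), "cx", "cy" (the principal point, pixels), "xyz" and "attitude" of the camera in the world. Camera axes: x right, y down, z forward; pixel columns grow to the right and rows downward; lengths in m; the calibration is good to about 2 mm. The wrist camera is an equidistant fisheye: a pixel r from the principal point sees the ray r / f radians off the axis. A picture is of the moment at which its call begins: read the wrist's pose just before it. calibration takes no time and is no camera call; for the wrist camera it gives the pose at the moment of the call.
- close_job(): hands the job in, once; it reports no verdict.
The state is a dict: "t": time; "q": joint angles; "dq": joint speeds; "joint_torque": joint torques, N m; "tool_pos": TCP position; "orientation": TCP orientation; "force": force on the tool from outside, world axes, zero at the start; "wrist_torque": the same for the moment, N m; "opening": finger opening in m.
Only numpy, scipy, OpenCV 4.12 (cv2) and the standard library are available. Lean on these libraries where they do the work, as an engineer would, in place of code of your own. Each camera call takes 0.05 s, during which the arm holds its last target.

## Working session

There is one attempt and no reset: what is moved stays moved. The work goes in short steps, Python scripts to look and compute and a tool call to move; the robot and the scene stay as the last step left them, time stands still between calls to the robot, and variables do not carry over. Pictures are saved under pics/ and viewed, and the job is handed in when it is done.

Besides the shell and the picture viewer there is one more tool, called as name(argument=value, ...) on one line, values as JSON. carry_out: Moves the arm, as the interface text tells. Its arguments: {"type":"object","properties":{"steps":{"type":"array","items":{"type":"object","properties":{"xyz":{"type":"array","items":{"type":"number"}},"rot":{"type":"array","items":{"type":"number"}}}}},"grip":{"type":"number"},"force":{"type":"number"}},"required":["steps"]}

```bash
ls; mkdir -p pics; python3 - <<'E'
from plant import *
import cv2
s=read_state();print(s)
for n in ["scene","top","wrist"]:
    print(n,calibration(n))
    cv2.imwrite(f"pics/{n}0.png",cv2.cvtColor(read_camera(n),cv2.COLOR_RGB2BGR))
E
```

```text
pics
{'t': 0.0, 'q': array([-1.34540250e+00,  1.31148559e-01,  1.48927639e+00, -1.44423257e-05,
        1.52298146e+00, -8.54102777e-02]), 'dq': array([-0.00041484, -0.00024832,  0.00061842,  0.00318215, -0.00053785,
        0.00131389]), 'joint_torque': array([-1.57786915e-03, -5.59838784e+01, -4.91765606e+01,  7.61963823e-02,
        3.51339590e-02, -1.29298564e-04]), 'tool_pos': array([ 0.18338553, -0.57072829,  0.23459653]), 'orientation': array([-2.53754803e+00,  1.85014716e+00,  2.16458342e-03]), 'force': array([-0.79522342,  0.60551176, -0.62769382]), 'wrist_torque': array([-0.0028273 , -0.04176767,  0.00627049]), 'opening': 0.09298319861199113}
scene {'fov_y': 45.73448378331686, 'cx': 279.6170529912775, 'cy': 198.59966421733262, 'xyz': array([1.3177088 , 0.48053206, 0.98686125]), 'attitude': array([-1.27667263, -2.17629571,  1.02389954])}
top {'fov_y': 44.94231987929647, 'cx': 281.11818019161365, 'cy': 213.22433706348335, 'xyz': array([0.21007624, 0.00683883, 1.69360225]), 'attitude': array([-2.14438002,  2.12918023, -0.1838243 ])}
wrist {'fov_y': 65.70646984690485, 'cx': 278.63415373787916, 'cy': 209.88740350138056, 'xyz': array([ 0.2530452 , -0.54984335,  0.38370748]), 'attitude': array([ 2.35671929, -1.71934066, -0.23461368])}
```

View pics/scene0.png

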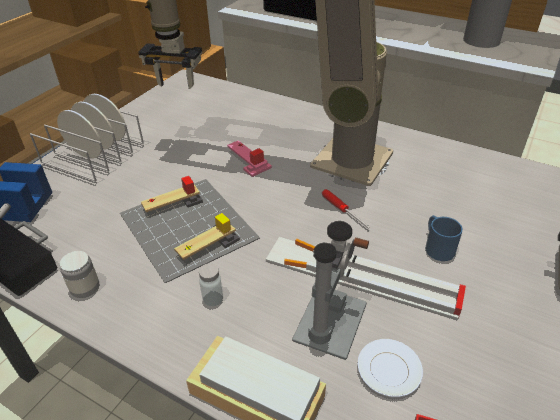

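View pics/top0.png

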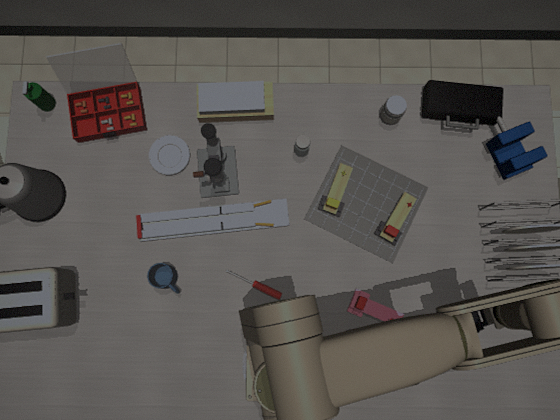

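View pics/wrist0.png

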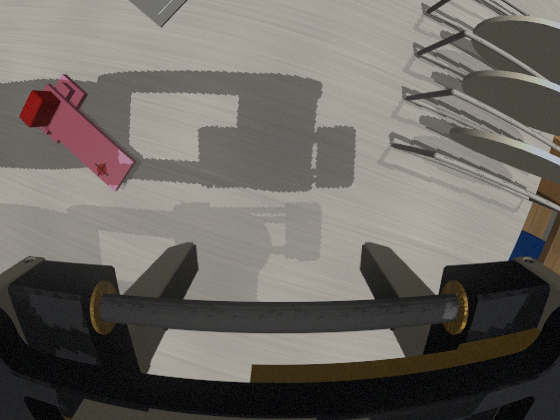

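```bash
cat > h.py <<'E'
from plant import *
import cv2, numpy as np
from scipy.spatial.transform import Rotation as R
def snap(n,f):
    c=calibration(n); im=read_camera(n); cv2.imwrite(f"pics/{f}.png",cv2.cvtColor(im,cv2.COLOR_RGB2BGR)); np.save(f"pics/{f}.npy",np.array([c],dtype=object),allow_pickle=True); return im,c
def load(f):
    return cv2.cvtColor(cv2.imread(f"pics/{f}.png"),cv2.COLOR_BGR2RGB), np.load(f"pics/{f}.npy",allow_pickle=True)[0]
def ray(c,u,v,fish):
    f=210/np.tan(np.radians(c['fov_y']/2)); d=np.array([u-c['cx'],v-c['cy']],float)
    if fish:
        r=np.hypot(*d); th=r/f; k=np.sin(th)/r if r>0 else 1/f
        d3=np.array([d[0]*k,d[1]*k,np.cos(th)])
    else: d3=np.array([d[0]/f,d[1]/f,1])
    return R.from_rotvec(c['attitude']).apply(d3)
def pt(c,u,v,z,fish=False):
    d=ray(c,u,v,fish); return c['xyz']+d*(z-c['xyz'][2])/d[2]
def px(c,p,fish=False):
    q=R.from_rotvec(c['attitude']).inv().apply(np.asarray(p)-c['xyz']); f=210/np.tan(np.radians(c['fov_y']/2))
    if fish:
        a=np.hypot(q[0],q[1]); th=np.arctan2(a,q[2]); return np.array([c['cx']+f*th*q[0]/a,c['cy']+f*th*q[1]/a])
    return np.array([c['cx']+f*q[0]/q[2],c['cy']+f*q[1]/q[2]])
def crop(f,x0,y0,x1,y1,k,out):
    im=cv2.imread(f"pics/{f}.png")[y0:y1,x0:x1]; cv2.imwrite(f"pics/{out}.png",cv2.resize(im,None,fx=k,fy=k,interpolation=cv2.INTER_CUBIC))
E
python3 - <<'E'
from h import *
im,c=snap("top","top1")
crop("top1",130,120,430,270,2.6,"top1c")
E
```

```text
(no output)
```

View pics/top1c.png

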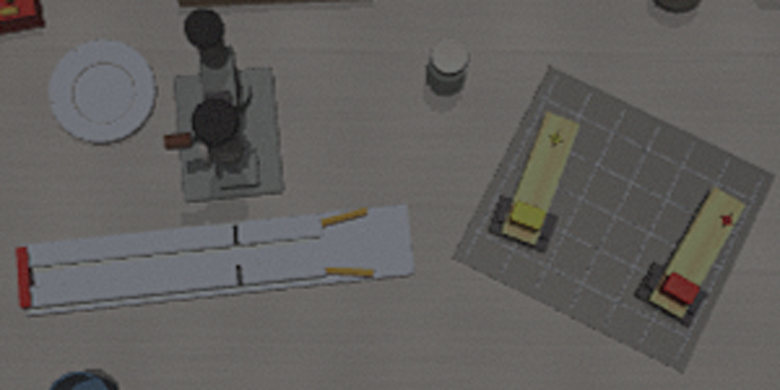

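```bash
python3 - <<'E'
from h import *
im,c=load("top1")
def P(x,y,z): return pt(c,130+x/2.6,120+y/2.6,z).round(3)
for n,x,y,z in [("apronR far",408,206,.01),("apronR near",414,274,.01),("line far",236,234,.029),("line near",239,275,.029),("stop far",22,247,.03),("stop near",27,307,.03),("knob",215,120,.259),("yh",528,216,.07),("ym",556,139,.03),("rh",682,289,.07),("rm",727,220,.03),("bottle",450,55,.105),("mug",85,385,.09),("saucer",103,92,.018),("column",203,28,.287),("g1",345,216,.024),("g2",350,272,.024)]: print(n,P(x,y,z))
E
```

```text
apronR far [ 0.541 -0.02   0.01 ]
apronR near [ 0.452 -0.028  0.01 ]
line far [0.499 0.2   0.029]
line near [0.446 0.195 0.029]
stop far [0.48  0.472 0.03 ]
stop near [0.403 0.462 0.03 ]
knob [0.589 0.2   0.259]
yh [ 0.518 -0.169  0.07 ]
ym [ 0.627 -0.211  0.03 ]
rh [ 0.427 -0.36   0.07 ]
rm [ 0.522 -0.429  0.03 ]
bottle [ 0.715 -0.07   0.105]
mug [0.302 0.37  0.09 ]
saucer [0.689 0.381 0.018]
column [0.686 0.213 0.287]
g1 [0.525 0.061 0.024]
g2 [0.452 0.054 0.024]
```

carry_out(steps=[{"xyz":[2,3,1],"rot":[0,0,0]},{"xyz":[5,6,2],"rot":[0,0,0]},{"xyz":[8,9,3],"rot":[0,0,0]},{"xyz":[11,13,4],"rot":[0,0,0]},{"xyz":[14,17,4],"rot":[0,0,0]},{"xyz":[17,20,4],"rot":[0,0,0]},{"xyz":[19,23,4],"rot":[0,0,0]},{"xyz":[20,25,4],"rot":[0,0,0]},{"xyz":[20,26,4],"rot":[0,0,0]},{"xyz":[20,26,4],"rot":[0,0,0]}])

```text
t: 1.2
tool_pos: [0.3834, -0.3105, 0.2756]
orientation: [2.54, -1.849, -0.0]
force: [0.1, -0.6, -1.0]
opening: 0.093
```

```bash
python3 - <<'E'
from h import *
s=read_state();print(s['t'],s['tool_pos'],s['q'])
im,c=snap("wrist","w1");print(c)
E
```

```text
1.2 [ 0.38343259 -0.31048077  0.27561959] [-7.84458770e-01 -1.74779514e-01  1.71652611e+00 -2.11560592e-04
  1.59999439e+00  4.73849549e-01]
{'fov_y': 65.70646984690485, 'cx': 278.63415373787916, 'cy': 209.88740350138056, 'xyz': array([ 0.45303163, -0.28918649,  0.42462277]), 'attitude': array([ 2.35698523, -1.71691668, -0.23264192])}
```

View pics/w1.png

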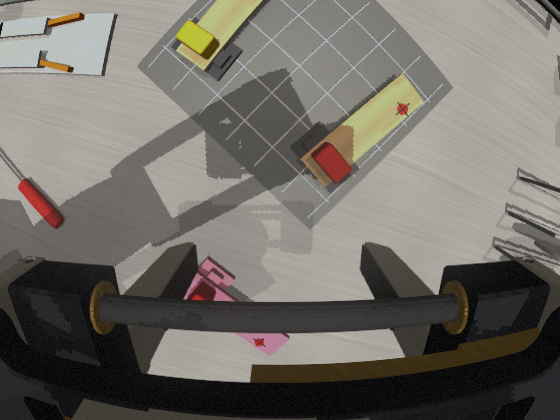

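carry_out(steps=[{"xyz":[0,3,0],"rot":[0,0,0]},{"xyz":[0,7,0],"rot":[0,0,0]},{"xyz":[0,11,0],"rot":[0,0,0]},{"xyz":[0,15,0],"rot":[0,0,0]},{"xyz":[0,19,0],"rot":[0,0,0]},{"xyz":[0,23,0],"rot":[0,0,0]},{"xyz":[0,27,0],"rot":[0,0,0]},{"xyz":[0,30,0],"rot":[0,0,0]},{"xyz":[0,32,0],"rot":[0,0,0]},{"xyz":[0,32,0],"rot":[0,0,0]}])

```text
t: 2.25
tool_pos: [0.3837, 0.0094, 0.2758]
orientation: [-2.539, 1.849, -0.0]
force: [-0.8, -0.6, -0.3]
opening: 0.0932
```

carry_out(steps=[{"xyz":[0,4,0],"rot":[0,0,0]},{"xyz":[0,8,0],"rot":[0,0,0]},{"xyz":[0,10,0],"rot":[0,0,0]},{"xyz":[0,10,0],"rot":[0,0,0]},{"xyz":[0,10,0],"rot":[0,0,0]}])

```text
t: 2.75
tool_pos: [0.3839, 0.1074, 0.2755]
orientation: [2.537, -1.851, 0.001]
force: [-0.7, -0.9, 0.0]
opening: 0.0934
```

```bash
python3 - <<'E'
from h import *
s=read_state();print(s['t'],s['tool_pos'],s['q'])
im,c=snap("wrist","w2");print(c)
E
```

```text
2.75 [0.38388973 0.107385   0.27553179] [ 1.44764454e-01 -4.51756878e-01  1.93717343e+00 -8.85291612e-04
  1.65657066e+00  1.40500967e+00]
{'fov_y': 65.70646984690485, 'cx': 278.63415373787916, 'cy': 209.88740350138056, 'xyz': array([0.4535322 , 0.12865955, 0.42448319]), 'attitude': array([ 2.35470751, -1.7190615 , -0.23223276])}
```

View pics/w2.png

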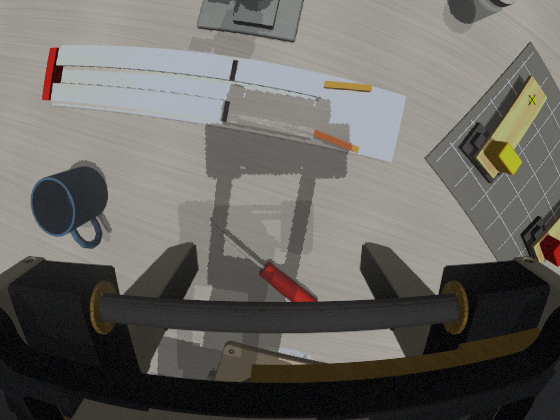

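```bash
python3 - <<'E'
from h import *
crop("w2",195,0,435,180,3.3,"w2c")
crop("w2",20,20,260,180,3.3,"w2d")
E
```

```text
(no output)
```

View pics/w2c.png

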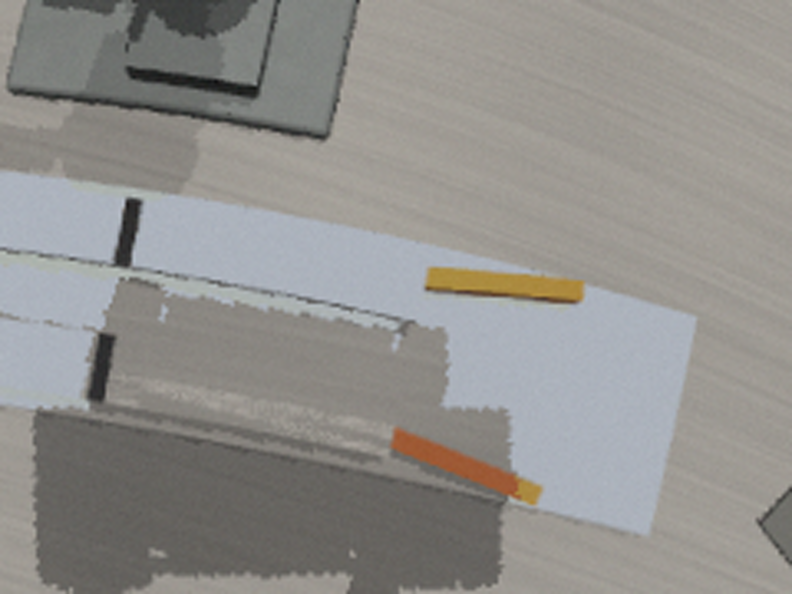

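View pics/w2d.png

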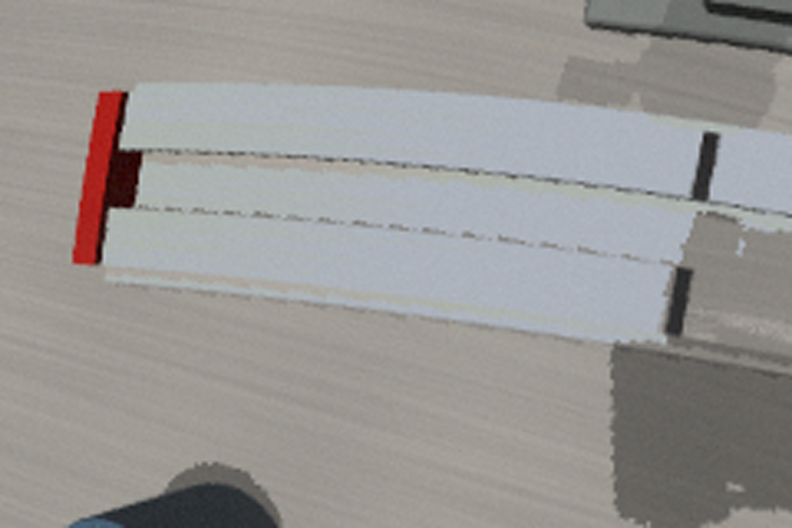

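```bash
python3 - <<'E'
from h import *
im,c=load("w2")
def A(x,y,z): return pt(c,195+x/3.3,y/3.3,z,True)
def B(x,y,z): return pt(c,20+x/3.3,20+y/3.3,z,True)
pr=lambda n,p: print(n,(p*1000).round(1))
for n,p in [("apF",A(696,317,.01)),("apN",A(651,533,.01)),("lineF",A(128,232,.029)),("lineN",A(102,368,.029)),("lineFinner",A(124,266,.029)),("lineNinner",A(105,334,.029)),
 ("gF inner",A(427,268,.024)),("gN",A(400,429,.024)),("gFo",A(584,282,.024)),("gNo",A(541,487,.024)),
 ("slotF far end",B(122,149,.029)),("slotN far end",B(108,208,.029)),("slotF B700",B(690,198,.029)),("slotN B",B(670,262,.029)),
 ("anvil near L",A(128,68,.028)),("anvil near R",A(258,88,.028)),("baseR",A(327,135,.0)),("baseL",A(9,90,0))]: pr(n,p)
E
```

```text
apF [544.2 -18.6  10. ]
apN [454.6 -30.   10. ]
lineF [499.1 199.8  29. ]
lineN [447.8 193.7  29. ]
lineFinner [486.5 197.3  29. ]
lineNinner [460.3 196.4  29. ]
gF inner [520.2  91.4  24. ]
gN [459.2  82.1  24. ]
gFo [536.6  33.4  24. ]
gNo [456.2  23.9  24. ]
slotF far end [456.6 458.9  29. ]
slotN far end [430.2 458.7  29. ]
slotF B700 [486.  201.6  29. ]
slotN B [461.1 201.5  29. ]
anvil near L [560.7 220.2  28. ]
anvil near R [566.2 171.5  28. ]
baseR [563.4 142.8   0. ]
baseL [547.8 270.9   0. ]
```

```bash
python3 - <<'E'
from h import *
im,c=load("w1")
crop("w1",280,60,440,200,4.5,"w1c")
hsv=cv2.cvtColor(im,cv2.COLOR_RGB2HSV)
m=(((hsv[...,0]<6)|(hsv[...,0]>174))&(hsv[...,1]>170)&(hsv[...,2]>60)).astype(np.uint8)
n,l,st,ce=cv2.connectedComponentsWithStats(m)
for i in range(1,n):
    if st[i,4]>20: print(st[i],ce[i])
E
```

```text
[314 144  37  38 687] [332.08879185 162.34643377]
[ 19 180  40  48 568] [ 38.02992958 202.99647887]
[191 294  15   6  55] [197.30909091 297.18181818]
[255 339   9   7  43] [259.20930233 341.74418605]
```

View pics/w1c.png

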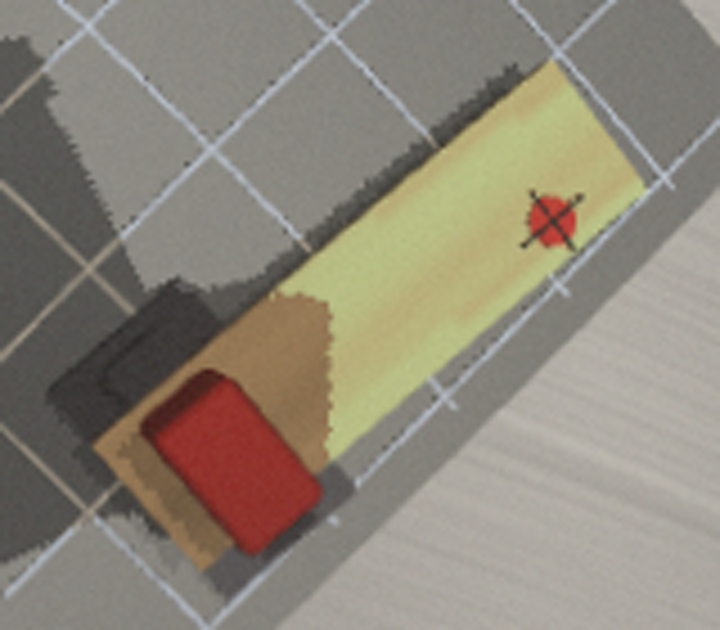

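```bash
python3 - <<'E'
from h import *
im,c=load("w1")
def A(x,y,z): return pt(c,280+x/4.5,60+y/4.5,z,True)*1000
pl=[A(555,58,.03),A(645,187,.03),A(205,570,.03),A(95,440,.03)]
for p in pl: print(p.round(1))
f=(pl[0]+pl[1])/2;n=(pl[2]+pl[3])/2
d=f-n;L=np.linalg.norm(d);print("L",L,"W",np.linalg.norm(pl[0]-pl[1]))
yaw=np.degrees(np.arctan2(d[1],d[0]));print(yaw)
o=n+d*25/L;print("origin",o)
print("mark",A(553,221,.03)); a=np.radians(yaw); print("pred",o[:2]+[115*np.cos(a)+12*np.sin(a),115*np.sin(a)-12*np.cos(a)])
h=A(240,463,.07);print("handle",h)
E
```

```text
[ 566.8 -416.2   30. ]
[ 542.7 -453.9   30. ]
[ 396.1 -368.6   30. ]
[ 420.6 -328.1   30. ]
L 170.12651320933168 W 44.75929729390045
-30.65509989673759
origin [ 429.87302035 -361.08282099   30.        ]
mark [ 522.2128511  -430.33765321   30.        ]
pred [ 522.68358428 -430.04077356]
handle [ 429.93288315 -359.87358155   70.        ]
```

```bash
python3 - <<'E'
import plant
print([n for n in dir(plant) if not n.startswith('_')])
print(getattr(plant,'nose_length',None))
E
```

```text
['IKError', 'calibration', 'close_job', 'nose_length', 'read_camera', 'read_state']
0.017
```

carry_out(steps=[{"xyz":[0,-4,0],"rot":[0,0,8]},{"xyz":[0,-8,0],"rot":[0,0,16]},{"xyz":[0,-12,0],"rot":[0,0,24]},{"xyz":[0,-16,0],"rot":[0,0,32]},{"xyz":[0,-20,0],"rot":[0,0,40]},{"xyz":[0,-24,0],"rot":[0,0,48]},{"xyz":[0,-28,0],"rot":[0,0,56]},{"xyz":[1,-32,0],"rot":[0,0,64]},{"xyz":[2,-36,0],"rot":[0,0,72]},{"xyz":[3,-40,0],"rot":[0,0,80]}])

```text
t: 3.8
tool_pos: [0.412, -0.2952, 0.2757]
orientation: [3.14, 0.08, -0.0]
force: [0.6, 0.6, 0.8]
opening: 0.0929
```

carry_out(steps=[{"xyz":[0.2,-1,0],"rot":[0,0,8]},{"xyz":[0.4,-2,0],"rot":[0,0,16]},{"xyz":[0.6,-3,0],"rot":[0,0,24]},{"xyz":[0.8,-4,-2],"rot":[0,0,32]},{"xyz":[1.2,-5,-4],"rot":[0,0,40]},{"xyz":[1.6,-6.9,-6],"rot":[0,0,48]},{"xyz":[1.6,-6.9,-8],"rot":[0,0,51.4]},{"xyz":[1.6,-6.9,-10],"rot":[0,0,51.4]},{"xyz":[1.6,-6.9,-10],"rot":[0,0,51.4]},{"xyz":[1.6,-6.9,-10],"rot":[0,0,51.4]}])

```text
t: 4.8
tool_pos: [0.4283, -0.3612, 0.1757]
orientation: [-2.798, -1.427, 0.001]
force: [-0.2, 0.6, 0.6]
opening: 0.0933
```

```bash
python3 - <<'E'
from h import *
s=read_state();print(s['t'],s['tool_pos'],s['q'],R.from_rotvec(s['orientation']).as_matrix()[:,0])
im,c=snap("wrist","w3");snap("top","top2")
E
```

```text
4.8 [ 0.42830671 -0.36121782  0.17573391] [-7.91971747e-01  5.99988496e-02  1.67334292e+00 -2.59036031e-04
  1.40912387e+00 -1.73504492e+00] [ 5.87269598e-01  8.09391381e-01 -1.09437901e-04]
```

View pics/w3.png

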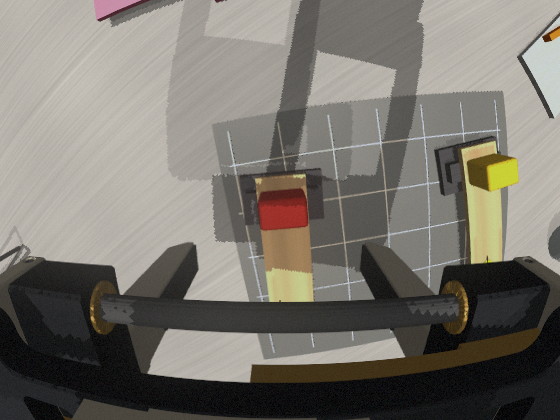

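carry_out(steps=[{"xyz":[0,0,0],"rot":[0,0,5.3]},{"xyz":[0,0,-3],"rot":[0,0,5.3]},{"xyz":[0,0,-6],"rot":[0,0,5.3]},{"xyz":[0,0,-8],"rot":[0,0,5.3]},{"xyz":[0,0,-10],"rot":[0,0,5.3]},{"xyz":[0,0,-11],"rot":[0,0,5.3]},{"xyz":[0,0,-12],"rot":[0,0,5.3]},{"xyz":[0,0,-12],"rot":[0,0,5.3]},{"xyz":[0,0,-12],"rot":[0,0,5.3]}], grip=0.85)

```text
t: 5.8
tool_pos: [0.4299, -0.3607, 0.0566]
orientation: [2.727, 1.557, 0.0]
force: [-0.4, 0.7, 0.5]
opening: 0.0791
```

```bash
python3 - <<'E'
from h import *
s=read_state();print(s['t'],s['tool_pos'],s['opening'],s['force'],R.from_rotvec(s['orientation']).as_matrix()[:,0])
im,c=snap("wrist","w4")
E
```

```text
5.8 [ 0.42994737 -0.36074516  0.05658268] 0.07912522069789164 [-0.41734965  0.72921374  0.49896109] [ 5.08308670e-01  8.61174874e-01 -3.63931178e-04]
```

View pics/w4.png

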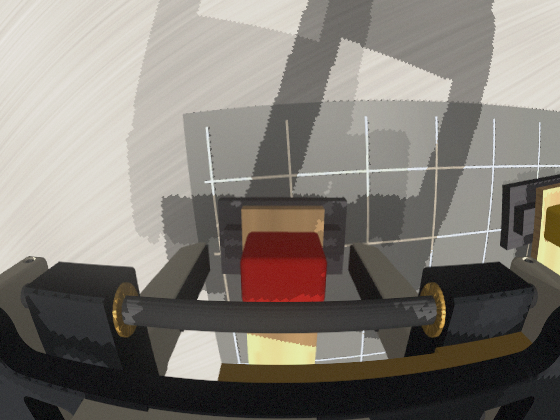

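carry_out(steps=[{"xyz":[0,0,-0.3],"rot":[0,0,0]},{"xyz":[0,0,-0.3],"rot":[0,0,0]},{"xyz":[0,0,-0.3],"rot":[0,0,0]},{"xyz":[0,0,-0.3],"rot":[0,0,0]},{"xyz":[0,0,-0.3],"rot":[0,0,0]},{"xyz":[0,0,-0.3],"rot":[0,0,0]},{"xyz":[0,0,-0.3],"rot":[0,0,0]},{"xyz":[0,0,-0.3],"rot":[0,0,0]},{"xyz":[0,0,-0.3],"rot":[0,0,0]}], grip=0, force=45)

```text
t: 6.75
tool_pos: [0.4296, -0.3602, 0.0527]
orientation: [2.728, 1.558, 0.0]
force: [1.4, 2.0, 2.0]
opening: 0.0401
```

carry_out(steps=[{"xyz":[0,0,1],"rot":[0,0,0]},{"xyz":[0,0,3],"rot":[0,0,0]},{"xyz":[0,0,5],"rot":[0,0,0]},{"xyz":[0,0,5],"rot":[0,0,0]}])

```text
t: 7.15
tool_pos: [0.431, -0.362, 0.1062]
orientation: [2.724, 1.555, 0.002]
force: [0.5, 0.2, -1.8]
opening: 0.0399
```

```bash
python3 - <<'E'
from h import *
s=read_state();print(s['t'],s['tool_pos'],s['opening'],s['force'],R.from_rotvec(s['orientation']).as_matrix()[:,0])
im,c=snap("wrist","w5")
E
```

```text
7.15 [ 0.43097443 -0.36198799  0.10617338] 0.03986359898758525 [ 0.47291881  0.22680198 -1.76110811] [ 0.50838934  0.86112571 -0.0016737 ]
```

View pics/w5.png

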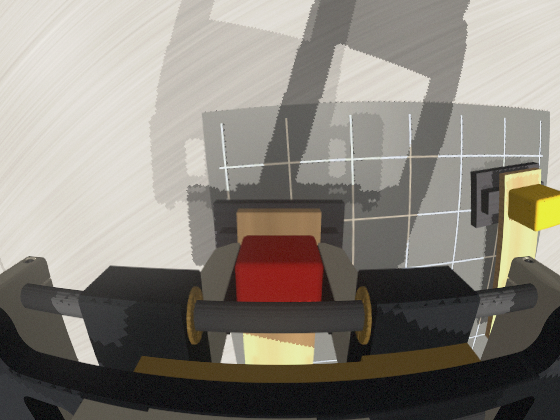

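carry_out(steps=[{"xyz":[0,0,3],"rot":[0,0,0]},{"xyz":[0,0,6.5],"rot":[0,0,0]},{"xyz":[0,3,8],"rot":[0,0,5]},{"xyz":[0,6.5,8],"rot":[0,0,10]},{"xyz":[1,10,8],"rot":[0,0,15]},{"xyz":[2,13.5,8],"rot":[0,0,20]},{"xyz":[3,17,8],"rot":[0,0,25]},{"xyz":[4,20.5,8],"rot":[0,0,30]},{"xyz":[5,24,8],"rot":[0,0,35]},{"xyz":[6,27.5,8],"rot":[0,0,37.4]}])

```text
t: 8.2
tool_pos: [0.489, -0.0837, 0.1811]
orientation: [-2.08, -2.352, 0.002]
force: [-0.1, -0.7, -1.4]
opening: 0.0401
```

```bash
python3 - <<'E'
from h import *
s=read_state();x=R.from_rotvec(s['orientation']).as_matrix()[:,0];print(s['t'],s['tool_pos'],s['q'],np.degrees(np.arctan2(x[1],x[0])))
E
```

```text
8.2 [ 0.48895044 -0.0836912   0.1811492 ] [-2.72766453e-01 -1.19649773e-01  1.83923474e+00 -2.11671995e-04
  1.42388564e+00 -1.96634891e+00] 97.03688619786465
```

carry_out(steps=[{"xyz":[0.4,3,0],"rot":[0,0,-0.2]},{"xyz":[0.9,6,0],"rot":[0,0,-0.2]},{"xyz":[0.9,7.3,-3],"rot":[0,0,-0.2]},{"xyz":[0.9,7.3,-6],"rot":[0,0,-0.2]},{"xyz":[0.9,7.3,-9],"rot":[0,0,-0.2]},{"xyz":[0.9,7.3,-10],"rot":[0,0,-0.2]},{"xyz":[0.9,7.3,-10],"rot":[0,0,-0.2]},{"xyz":[0.9,7.3,-10],"rot":[0,0,-0.2]}])

```text
t: 9.0
tool_pos: [0.4989, -0.0125, 0.0834]
orientation: [2.089, 2.346, 0.0]
force: [-0.7, 0.1, -2.5]
opening: 0.0398
```

```bash
python3 - <<'E'
from h import *
s=read_state();x=R.from_rotvec(s['orientation']).as_matrix()[:,0];print(s['t'],s['tool_pos'],s['force'],np.degrees(np.arctan2(x[1],x[0])))
snap("wrist","w6");snap("top","top3");snap("scene","s3")
crop("top3",200,150,330,250,6,"top3c");crop("s3",200,180,400,330,4,"s3c")
E
```

```text
9.0 [ 0.49892096 -0.01246659  0.08336638] [-0.72282203  0.11051802 -2.50309265] 96.62986380454225
```

View pics/w6.png

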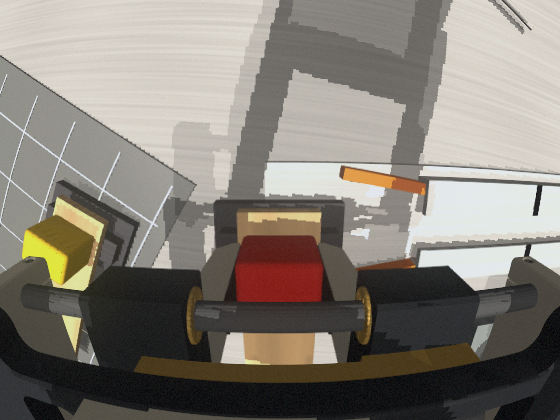

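View pics/top3c.png

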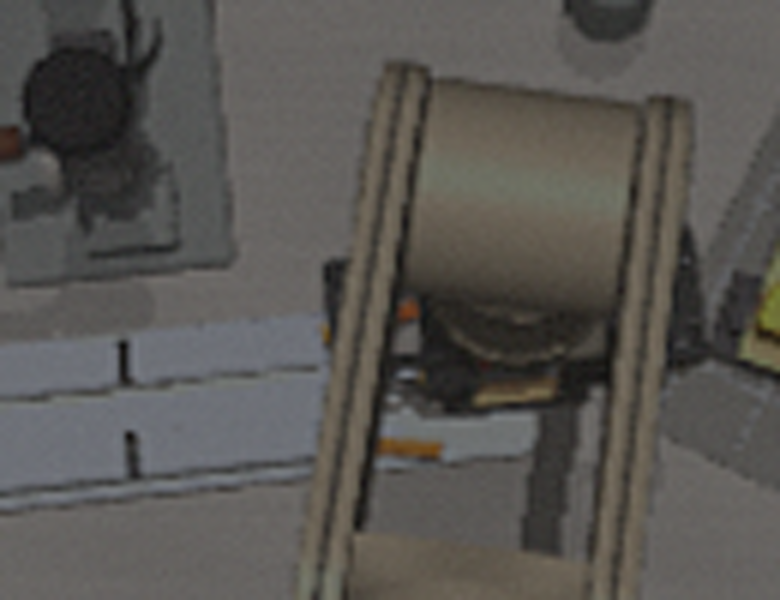

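View pics/s3c.png

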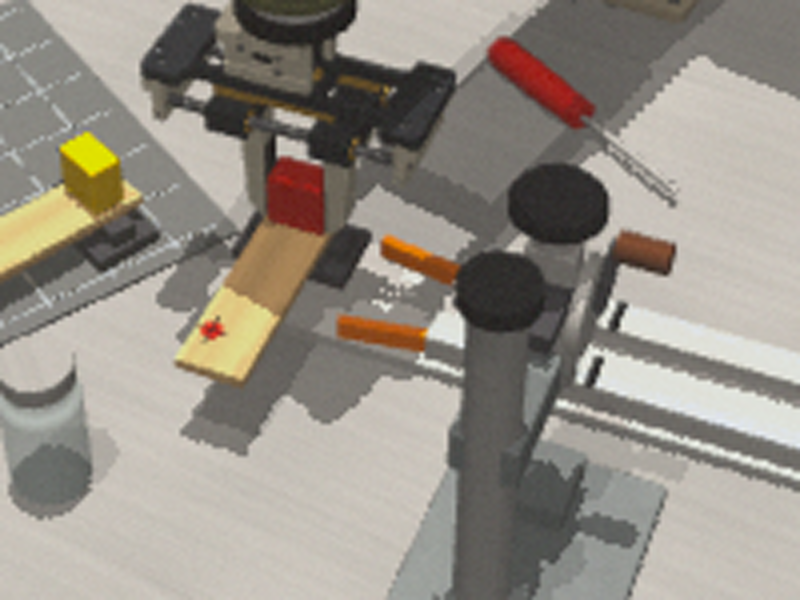

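View pics/s3.png

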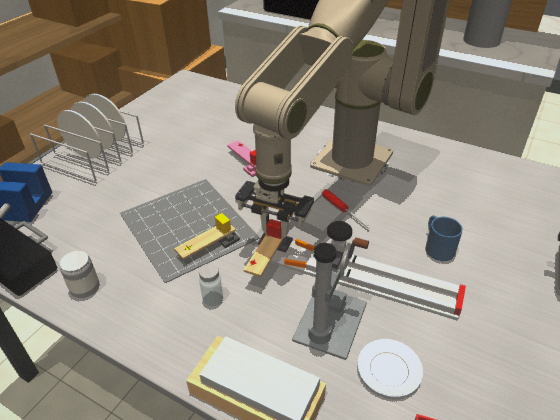

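```bash
python3 - <<'E'
from h import *
_,c=load("s3")
T=np.array([.499,-.0125,.083])
for z in [.083,.15,.2,.25,.3,.35]: print(z,px(c,[.499,-.0125,z]).round(), px(c,[.59,.2,z]).round())
# block mark/handle check using known held pose
x,y=np.array([.993,.1184,0]),np.array([-.1184,.993,0])
for n,p,zz in [("mark",115*x-12*y,30),("h",0*x,70)]:
    o=T-np.array([0,0,.053]); print(n,px(c,o+p/1000+[0,0,zz/1000]))
E
```

```text
0.083 [274. 228.] [333. 281.]
0.15 [274. 209.] [335. 262.]
0.2 [273. 194.] [336. 246.]
0.25 [273. 178.] [338. 230.]
0.3 [273. 161.] [339. 212.]
0.35 [272. 143.] [341. 194.]
mark [252.04211335 262.81888231]
h [274.17213353 223.41950956]
```

```bash
python3 - <<'E'
from h import *
_,ct=load("top1");_,cs=load("s3")
def tri(ut,us):
    d1=ray(ct,*ut,False);d2=ray(cs,*us,False)
    A=np.c_[d1,-d2];k=np.linalg.lstsq(A,cs['xyz']-ct['xyz'],rcond=None)[0]
    p,q=ct['xyz']+k[0]*d1,cs['xyz']+k[1]*d2
    return (p+q)/2*1000,np.linalg.norm(p-q)*1000
m=np.array([487.5,87.2]);a=np.radians(6.8);Rm=np.array([[np.cos(a),np.sin(a)],[-np.sin(a),np.cos(a)]])
for n,ut,us in [("lever end",(130+166/2.6,120+142/2.6),(200+668/4,180+253/4)),("lever base",(130+190/2.6,120+141/2.6),(200+622/4,180+250/4)),("knob",(130+215/2.6,120+120/2.6),(200+558/4,180+200/4)),("col",(130+203/2.6,120+28/2.6),(200+500/4,180+290/4))]:
    p,e=tri(ut,us);print(n,p.round(),e.round(1),(Rm@(p[:2]-m)).round())
E
```

```text
lever end [571. 261. 223.] 2.0 [104. 163.]
lever base [574. 236. 216.] 3.5 [104. 137.]
knob [590. 203. 251.] 3.0 [116. 103.]
col [689. 215. 279.] 1.9 [215. 103.]
```

carry_out(steps=[{"xyz":[0,0,-0.8],"rot":[0,0,0.1]},{"xyz":[0,0,-1.6],"rot":[0,0,0.1]},{"xyz":[0,0,-2.0],"rot":[0,0,0.1]},{"xyz":[0,0,-2.0],"rot":[0,0,0.1]},{"xyz":[0,0,-2.0],"rot":[0,0,0.1]}])

```text
t: 9.65
tool_pos: [0.4983, -0.0122, 0.0623]
orientation: [-2.087, -2.348, 0.001]
force: [-0.2, 0.7, -1.2]
opening: 0.0399
```

carry_out(steps=[{"xyz":[0,0,-0.1],"rot":[0,0,0]},{"xyz":[0,0,-0.1],"rot":[0,0,0]},{"xyz":[0,0,-0.1],"rot":[0,0,0]}])

```text
t: 9.95
tool_pos: [0.4987, -0.0123, 0.0618]
orientation: [2.087, 2.348, 0.0]
force: [0.1, -0.2, -2.7]
opening: 0.0399
```

carry_out(steps=[{"xyz":[0,0,-0.1],"rot":[0,0,0]},{"xyz":[0,0,-0.1],"rot":[0,0,0]},{"xyz":[0,0,-0.1],"rot":[0,0,0]}])

```text
t: 10.25
tool_pos: [0.4985, -0.0122, 0.0606]
orientation: [-2.087, -2.348, 0.0]
force: [0.3, 0.5, -2.2]
opening: 0.0399
```

carry_out(steps=[{"xyz":[0,0,-0.1],"rot":[0,0,0]},{"xyz":[0,0,-0.1],"rot":[0,0,0]},{"xyz":[0,0,-0.1],"rot":[0,0,0]}])

```text
t: 10.55
tool_pos: [0.4986, -0.0123, 0.0597]
orientation: [2.087, 2.348, 0.0]
force: [0.4, 0.4, -0.9]
opening: 0.04
```

carry_out(steps=[{"xyz":[-0.12,0.99,0],"rot":[0,0,0]},{"xyz":[-0.24,1.99,0],"rot":[0,0,0]},{"xyz":[-0.36,2.98,0],"rot":[0,0,0]},{"xyz":[-0.47,3.97,0],"rot":[0,0,0]},{"xyz":[-0.59,4.97,0],"rot":[0,0,0]},{"xyz":[-0.59,4.97,0],"rot":[0,0,0]}])

```text
t: 11.15
tool_pos: [0.4925, 0.0391, 0.0597]
orientation: [-2.085, -2.35, -0.001]
force: [0.3, 0.7, -1.3]
opening: 0.0395
```

```bash
python3 - <<'E'
from h import *
s=read_state();print(s['t'],s['tool_pos'],s['force'])
snap("wrist","w7");snap("scene","s7");crop("s7",220,180,420,330,4,"s7c")
E
```

```text
11.15 [0.49246019 0.03908505 0.05971336] [ 0.28142699  0.66595587 -1.28356251]
```

View pics/w7.png

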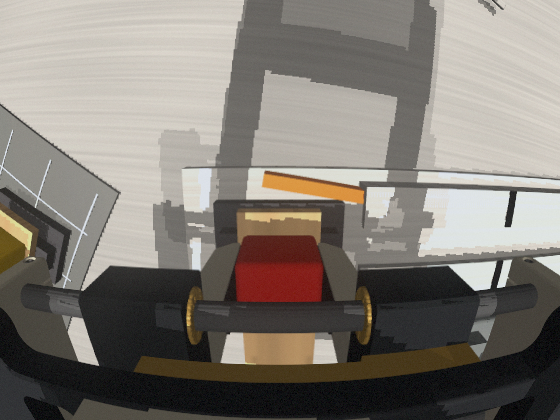

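View pics/s7c.png

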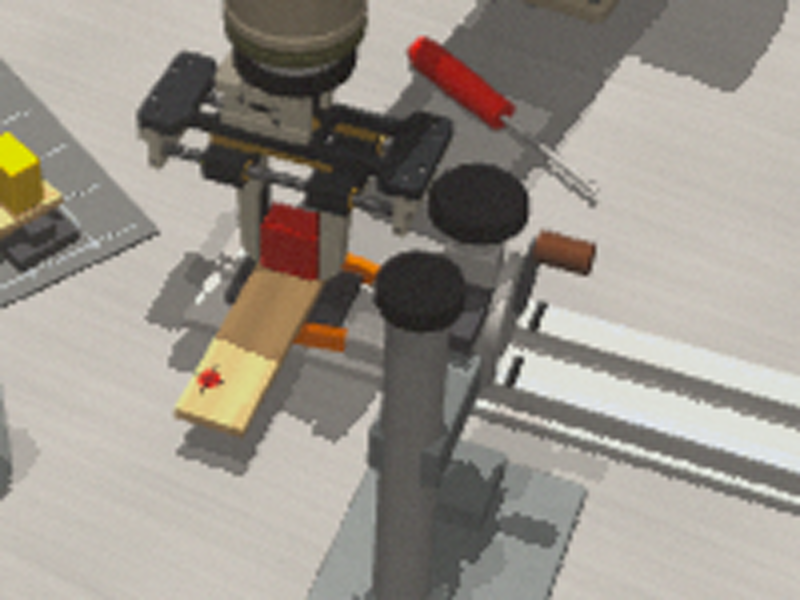

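```bash
python3 - <<'E'
from h import *
crop("w7",200,160,400,260,4,"w7c")
E
```

```text
(no output)
```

View pics/w7c.png

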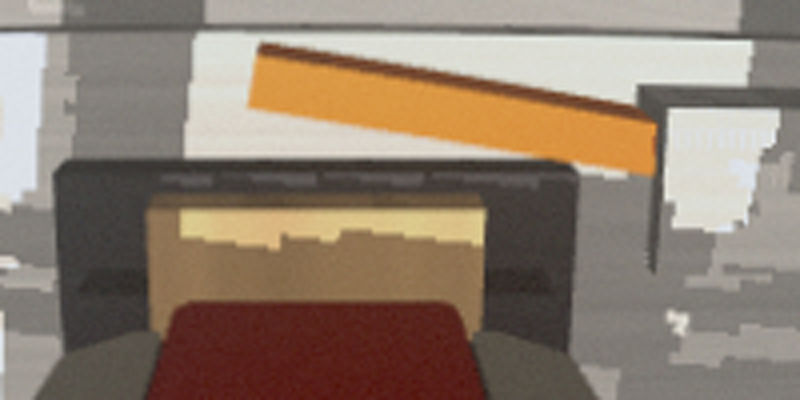

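```bash
cat >> h.py <<'E'
M=np.array([487.5,87.2]);YAW=6.8
def st(p):
    a=np.radians(YAW);return np.array([[np.cos(a),np.sin(a)],[-np.sin(a),np.cos(a)]])@(np.asarray(p)[:2]-M)
E
python3 - <<'E'
from h import *
_,c=load("w7")
def A(x,y,z): return pt(c,200+x/4,160+y/4,z,True)*1000
for n,x,y,z in [("foot top backL",62,165,.02),("foot top backR",575,168,.02),("guide inner top tip",656,122,.024),("guide inner bottom tip",654,175,.010),("lip slot edge? ",652,270,.029),("lip outer corner",640,88,.029),("guide bot outer",250,107,.010),("plate back L",147,197,.04),("plate back R",486,197,.04),("handle L",180,303,.08),("handle R",462,303,.08)]:
    print(n,st(A(x,y,z)).round(1))
E
```

```text
foot top backL [-28.2 -87.7]
foot top backR [-27.7 -10. ]
guide inner top tip [-35.8   1.2]
guide inner bottom tip [-24.1   5.3]
lip slot edge?  [-14.4   0.8]
lip outer corner [-41.8  -2.9]
guide bot outer [-35.  -59.5]
plate back L [-28.6 -72.2]
plate back R [-28.6 -26.3]
handle L [-27.9 -63.8]
handle R [-27.9 -34. ]
```

```bash
python3 - <<'E'
from h import *
_,c=load("w7")
def A(x,y,z): return pt(c,200+x/4,160+y/4,z,True)*1000
for n,x,y,z in [("foot bot backL",62,161,.01),("foot bot backR",575,163,.01),("guide inner top tip",654,176,.024),("guide inner top start",248,108,.024),("lip slot edge ",652,270,.029),("lip outer corner",640,88,.029),("plate bot backL",147,195,.032),("plate top back L",147,208,.04),("plate top back R",486,208,.04),]:
    print(n,st(A(x,y,z)).round(1))
E
```

```text
foot bot backL [-26.4 -89.7]
foot bot backR [-26.1  -8. ]
guide inner top tip [-27.5   1.4]
guide inner top start [-37.6 -59.1]
lip slot edge  [-14.4   0.8]
lip outer corner [-41.8  -2.9]
plate bot backL [-26.8 -73.2]
plate top back L [-27.1 -72.2]
plate top back R [-27.1 -26.3]
```

```bash
sed -i 's/^M=.*;YAW/M=np.array([486.3,88.1]);YAW/' h.py
```

carry_out(steps=[{"xyz":[-0.07,1.0,0],"rot":[0,0,0]},{"xyz":[-0.19,2.0,0],"rot":[0,0,0]},{"xyz":[-0.31,3.0,0],"rot":[0,0,0]},{"xyz":[-0.43,4.0,0],"rot":[0,0,0]},{"xyz":[-0.55,5.0,0],"rot":[0,0,0]},{"xyz":[-0.67,6.0,0],"rot":[0,0,0]},{"xyz":[-0.67,6.0,0],"rot":[0,0,0]}])

```text
t: 11.95
tool_pos: [0.4857, 0.0991, 0.0597]
orientation: [-2.085, -2.349, -0.001]
force: [0.2, 2.0, 1.8]
opening: 0.04
```

carry_out(steps=[{"xyz":[-0.12,1.0,0],"rot":[0,0,0]},{"xyz":[-0.24,2.0,0],"rot":[0,0,0]},{"xyz":[-0.36,3.0,0],"rot":[0,0,0]},{"xyz":[-0.47,4.0,0],"rot":[0,0,0]},{"xyz":[-0.59,5.0,0],"rot":[0,0,0]},{"xyz":[-0.71,6.0,0],"rot":[0,0,0]},{"xyz":[-0.71,6.0,0],"rot":[0,0,0]}])

```text
t: 12.65
tool_pos: [0.4786, 0.1592, 0.0598]
orientation: [-2.085, -2.349, -0.001]
force: [-0.4, 2.3, 2.6]
opening: 0.0399
```

```bash
python3 - <<'E'
from h import *
s=read_state();print(s['t'],s['tool_pos'],s['force'],st(s['tool_pos']*1000))
snap("wrist","w8");snap("scene","s8");crop("s8",220,180,420,330,4,"s8c")
E
```

```text
12.65 [0.47860561 0.15920754 0.05975486] [-0.36151586  2.31241012  2.59638743] [ 0.77915187 71.51837625]
```

View pics/w8.png

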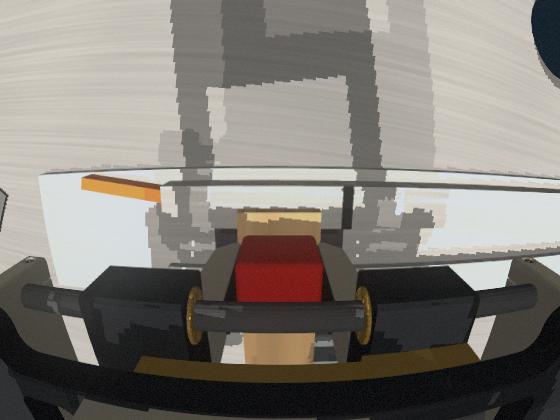

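View pics/s8c.png

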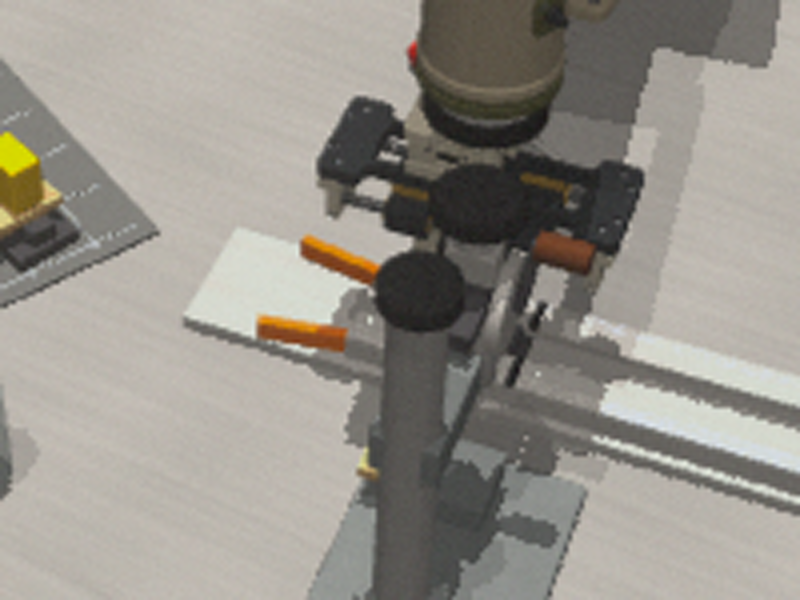

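carry_out(steps=[{"xyz":[-0.12,1.0,0],"rot":[0,0,0]},{"xyz":[-0.24,2.0,0],"rot":[0,0,0]},{"xyz":[-0.36,3.0,0],"rot":[0,0,0]},{"xyz":[-0.48,4.0,0],"rot":[0,0,0]},{"xyz":[-0.48,4.0,0],"rot":[0,0,0]},{"xyz":[-0.48,4.0,0],"rot":[0,0,0]}])

```text
t: 13.35
tool_pos: [0.4739, 0.1985, 0.0597]
orientation: [-2.085, -2.349, -0.001]
force: [-0.3, 3.2, 3.1]
opening: 0.0399
```

```bash
python3 - <<'E'
from h import *
s=read_state();print(s['t'],s['tool_pos'],s['force'],st(s['tool_pos']*1000))
snap("wrist","w9");crop("w9",130,160,400,320,2.9,"w9c")
E
```

```text
13.35 [0.47386856 0.19851337 0.05972113] [-0.29070027  3.21943695  3.11553482] [  0.72939185 111.10860211]
```

View pics/w9c.png

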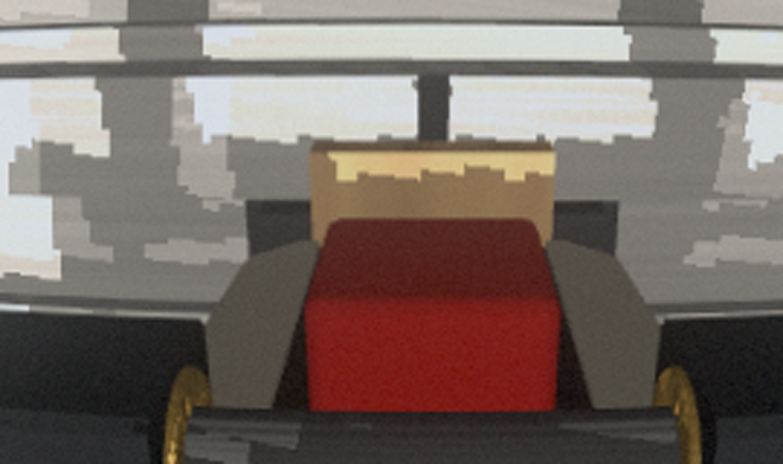

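carry_out(steps=[{"xyz":[-0.02,0.2,0],"rot":[0,0,0]},{"xyz":[-0.02,0.2,0],"rot":[0,0,0]},{"xyz":[-0.02,0.2,0],"rot":[0,0,0]}])

```text
t: 13.7
tool_pos: [0.4739, 0.199, 0.0597]
orientation: [2.087, 2.348, -0.0]
force: [-0.1, -2.1, 5.2]
opening: 0.0401
```

carry_out(steps=[{"xyz":[0,0,0],"rot":[0,0,0]},{"xyz":[0,0,0],"rot":[0,0,0]},{"xyz":[0,0,0],"rot":[0,0,0]},{"xyz":[0,0,0],"rot":[0,0,0]},{"xyz":[0,0,1],"rot":[0,0,0]},{"xyz":[0,0,3],"rot":[0,0,0]},{"xyz":[0,0,6],"rot":[0,0,0]},{"xyz":[0,0,10],"rot":[0,0,0]},{"xyz":[0,0,14],"rot":[0,0,0]},{"xyz":[0,0,14],"rot":[0,0,0]}], grip=0.65)

```text
t: 14.7
tool_pos: [0.4773, 0.2006, 0.2075]
orientation: [2.083, 2.344, 0.015]
force: [0.7, -0.2, 1.0]
opening: 0.0602
```

```bash
python3 - <<'E'
from h import *
s=read_state();print(s['t'],s['tool_pos'],s['force'],s['opening'])
snap("wrist","w10")
E
```

```text
14.7 [0.4773072  0.20060042 0.20750161] [ 0.73927802 -0.23438568  0.97545608] 0.06024121390035346
```

View pics/w10.png

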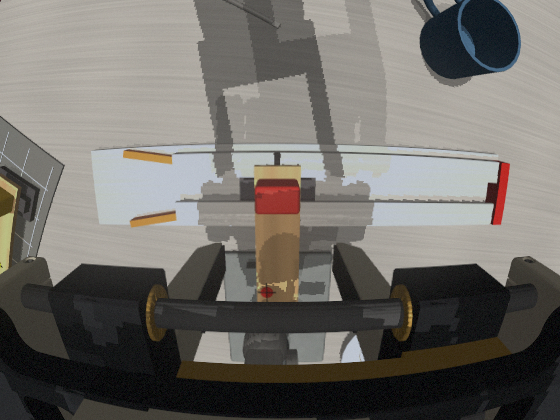

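```bash
python3 - <<'E'
from h import *
_,c=load("w10");print(c['xyz'])
for n,u,v,z in [("mark",267,292.5,.04),("line near",277,158,.029),("plate back L",254,165,.04),("plate back R",301,165,.04),("slot far end top",487,184,.029),("apron near",93,150,.01),("apron far",99,223,.01),("gN tip",171,160,.024),("gF tip",176,213,.024)]:
    print(n,st(pt(c,u,v,z,True)*1000).round(1))
E
```

```text
[0.40266    0.19022937 0.35565944]
mark [115.   98.9]
line near [-31.9 110.5]
plate back L [-26.5  88. ]
plate back R [-26.4 134. ]
slot far end top [ -9. 360.]
apron near [ -46.6 -108.2]
apron far [  44.3 -112.2]
gN tip [-31.5  -2. ]
gF tip [27.1 -0.8]
```

carry_out(steps=[{"xyz":[0,0,4],"rot":[0,0,0]},{"xyz":[0,0,8],"rot":[0,0,0]},{"xyz":[0,0,10],"rot":[0,0,0]},{"xyz":[3,0,10],"rot":[0,0,0]},{"xyz":[6,0,10],"rot":[0,0,0]},{"xyz":[9,0,10],"rot":[0,0,0]},{"xyz":[11.4,0,10],"rot":[0,0,0]},{"xyz":[11.4,0,10],"rot":[0,0,0]},{"xyz":[11.4,0,10],"rot":[0,0,0]}], grip=0)

```text
t: 15.65
tool_pos: [0.5873, 0.1992, 0.298]
orientation: [-2.086, -2.347, 0.004]
force: [0.7, -0.6, 0.1]
opening: 0.001
```

```bash
python3 - <<'E'
from h import *
s=read_state();print(s['t'],s['tool_pos'],s['force'],s['opening'],st(s['tool_pos']*1000))
snap("scene","s11");crop("s11",250,100,450,250,4,"s11c")
snap("wrist","w11")
E
```

```text
15.65 [0.5872579  0.19923744 0.29798234] [ 0.65080256 -0.60003337  0.12728599] 0.0009696441012823759 [113.40682353  98.40183266]
```

View pics/s11c.png

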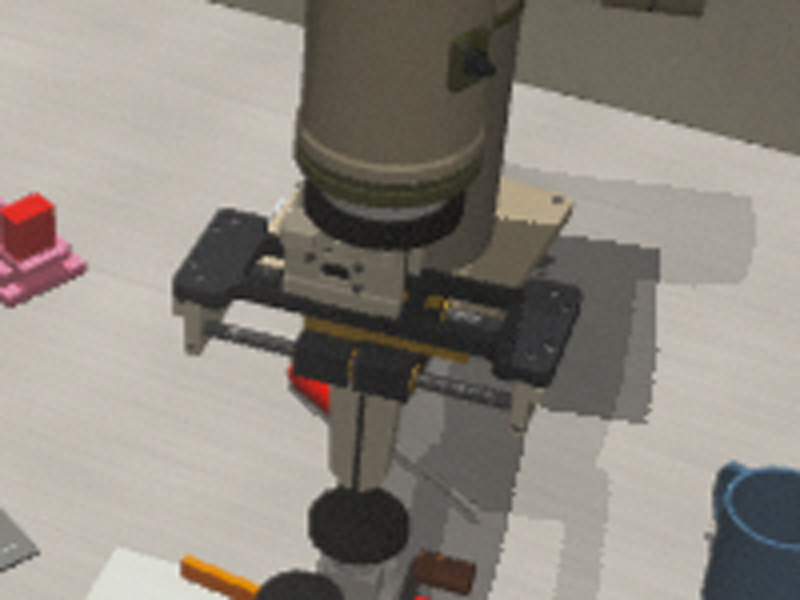

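View pics/w11.png

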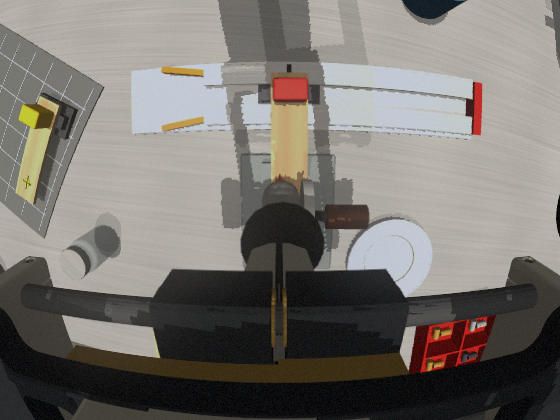

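carry_out(steps=[{"xyz":[0.1,0.1,-1],"rot":[0,0,0]},{"xyz":[0.1,0.1,-2],"rot":[0,0,0]},{"xyz":[0.1,0.1,-2.5],"rot":[0,0,0]},{"xyz":[0.1,0.1,-3],"rot":[0,0,0]},{"xyz":[0.1,0.1,-3.5],"rot":[0,0,0]},{"xyz":[0.1,0.1,-4],"rot":[0,0,0]},{"xyz":[0.1,0.1,-4.4],"rot":[0,0,0]},{"xyz":[0.1,0.1,-4.8],"rot":[0,0,0]},{"xyz":[0.1,0.1,-5.1],"rot":[0,0,0]},{"xyz":[0.1,0.1,-5.1],"rot":[0,0,0]}])

```text
t: 16.75
tool_pos: [0.5882, 0.2006, 0.2492]
orientation: [-2.086, -2.348, 0.0]
force: [-5.4, -1.3, 9.0]
opening: 0.0003
```

carry_out(steps=[{"xyz":[0,0,-0.2],"rot":[0,0,0]},{"xyz":[0,0,-0.3],"rot":[0,0,0]},{"xyz":[0,0,-0.3],"rot":[0,0,0]}])

```text
t: 17.05
tool_pos: [0.5882, 0.2006, 0.2466]
orientation: [-2.086, -2.349, -0.0]
force: [-4.6, -1.3, 9.1]
opening: 0.0001
```

Not yet at the stop; a bit further.

carry_out(steps=[{"xyz":[0,0,-0.2],"rot":[0,0,0]},{"xyz":[0,0,-0.3],"rot":[0,0,0]},{"xyz":[0,0,-0.3],"rot":[0,0,0]}])

```text
t: 17.35
tool_pos: [0.5883, 0.2007, 0.2463]
orientation: [2.086, 2.348, 0.002]
force: [-11.9, -2.4, 21.2]
opening: 0.0002
```

carry_out(steps=[{"xyz":[0,0,0],"rot":[0,0,0]},{"xyz":[0,0,0],"rot":[0,0,0]},{"xyz":[0,0,0],"rot":[0,0,0]},{"xyz":[0,0,0],"rot":[0,0,0]},{"xyz":[0,0,0],"rot":[0,0,0]},{"xyz":[0,0,0],"rot":[0,0,0]},{"xyz":[0,0,0],"rot":[0,0,0]},{"xyz":[0,0,0],"rot":[0,0,0]},{"xyz":[0,0,0],"rot":[0,0,0]},{"xyz":[0,0,0],"rot":[0,0,0]}])

```text
t: 18.35
tool_pos: [0.5883, 0.2007, 0.2462]
orientation: [2.086, 2.348, 0.002]
force: [-11.5, -2.7, 21.1]
opening: 0.0002
```

```bash
python3 - <<'E'
from h import *
s=read_state();print(s['t'],s['tool_pos'],s['force'])
snap("scene","s12");crop("s12",250,180,410,300,5,"s12c")
snap("wrist","w12");crop("w12",200,40,380,180,4,"w12c")
E
```

```text
18.35 [0.5882982  0.20065509 0.24622419] [-11.53690323  -2.73232527  21.1492345 ]
```

carry_out(steps=[{"xyz":[0,0,0],"rot":[0,0,0]},{"xyz":[0,0,0],"rot":[0,0,0]},{"xyz":[0,0,0],"rot":[0,0,0]},{"xyz":[0,0,0],"rot":[0,0,0]},{"xyz":[0,0,0],"rot":[0,0,0]},{"xyz":[0,0,0],"rot":[0,0,0]},{"xyz":[0,0,0],"rot":[0,0,0]},{"xyz":[0,0,0],"rot":[0,0,0]},{"xyz":[0,0,0],"rot":[0,0,0]},{"xyz":[0,0,0],"rot":[0,0,0]}])

```text
t: 19.45
tool_pos: [0.5883, 0.2007, 0.2462]
orientation: [2.086, 2.348, 0.002]
force: [-11.6, -2.8, 21.4]
opening: 0.0005
```

View pics/s12c.png

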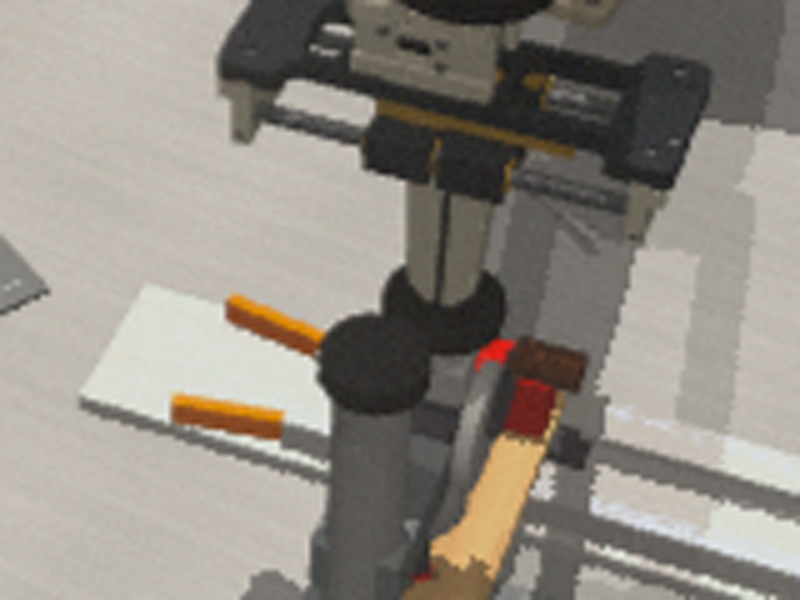

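View pics/w12c.png

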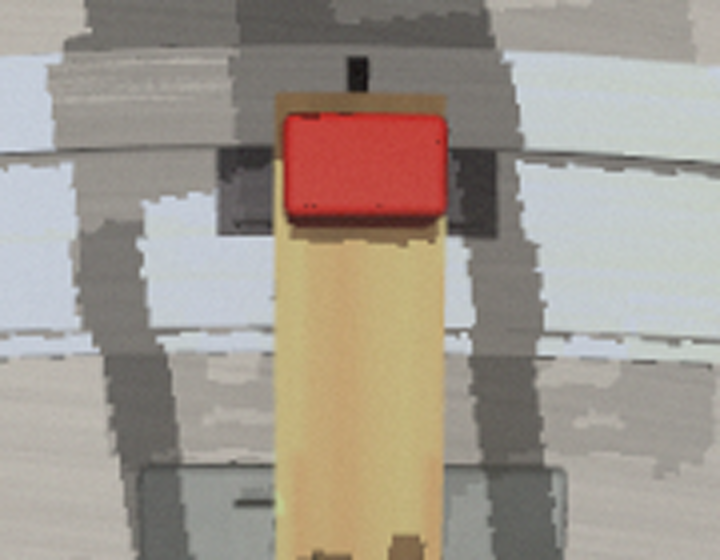

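carry_out(steps=[{"xyz":[0,0,2],"rot":[0,0,0]},{"xyz":[0,0,4],"rot":[0,0,0]},{"xyz":[0,0,6],"rot":[0,0,0]},{"xyz":[-2,-3,6],"rot":[0,0,0]},{"xyz":[-4,-7,6],"rot":[0,0,0]},{"xyz":[-6,-11,6],"rot":[0,0,-5]},{"xyz":[-7,-15,6],"rot":[0,0,-10]},{"xyz":[-7,-19,6],"rot":[0,0,-15]},{"xyz":[-7,-23,6],"rot":[0,0,-20]},{"xyz":[-7,-27,6],"rot":[0,0,-25]}], grip=0.75)

```text
t: 20.45
tool_pos: [0.5181, -0.0709, 0.3023]
orientation: [2.549, 1.837, 0.0]
force: [-0.2, -0.7, -0.5]
opening: 0.0692
```

carry_out(steps=[{"xyz":[0,-3,0],"rot":[0,0,0]},{"xyz":[0,-6,0],"rot":[0,0,0]},{"xyz":[0,-8,0],"rot":[0,0,0]},{"xyz":[0,-8,0],"rot":[0,0,0]},{"xyz":[0,-8,0],"rot":[0,0,0]}])

```text
t: 20.95
tool_pos: [0.5185, -0.1494, 0.3021]
orientation: [-2.546, -1.839, 0.0]
force: [-0.2, 0.4, -0.8]
opening: 0.0697
```

```bash
python3 - <<'E'
from h import *
s=read_state();x=R.from_rotvec(s['orientation']).as_matrix()[:,0];print(s['t'],s['tool_pos'],s['force'],s['opening'],np.degrees(np.arctan2(x[1],x[0])))
snap("wrist","w13");snap("top","t13");snap("scene","s13");crop("s13",250,180,450,330,4,"s13c")
E
```

```text
20.95 [ 0.51846069 -0.14942206  0.30209317] [-0.18421886  0.39169097 -0.75239414] 0.06971783384030626 71.68936566305
```

View pics/w13.png

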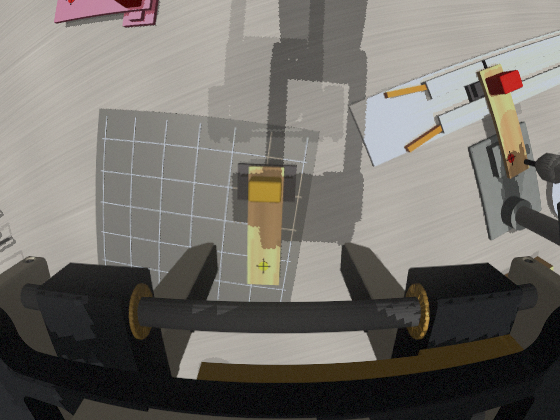

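View pics/s13c.png

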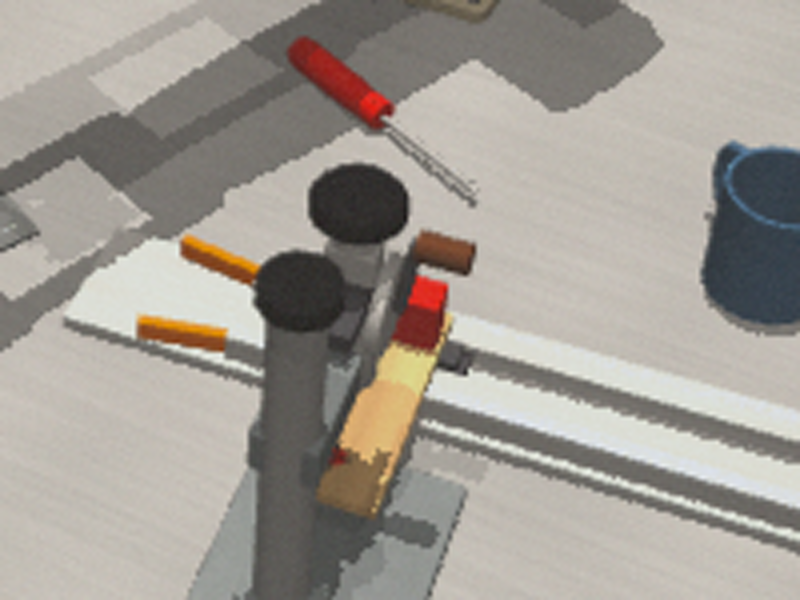

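```bash
python3 - <<'E'
from h import *
crop("w13",220,150,320,300,5,"w13c")
im=cv2.imread("pics/w13c.png");cv2.imwrite("pics/w13c.png",im[:600]) if False else None
E
```

```text
(no output)
```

View pics/w13c.png

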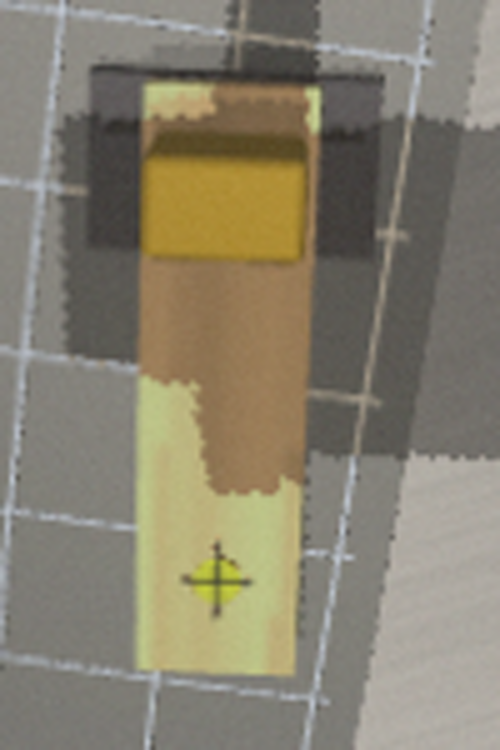

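```bash
python3 - <<'E'
from h import *
im,c=load("w13")
def A(x,y,z): return pt(c,220+x/5,150+y/5,z,True)*1000
pl=[A(136,669,.033),A(295,674,.033),A(320,87,.033),A(142,84,.033)]
f=(pl[0]+pl[1])/2;n=(pl[2]+pl[3])/2
d=f-n;L=np.linalg.norm(d);print("L",L,"W",np.linalg.norm(pl[0]-pl[1]),np.linalg.norm(pl[2]-pl[3]))
print("yaw",np.degrees(np.arctan2(d[1],d[0])));o=n+d*25/L;print("origin",o)
mk=A(216,581,.033);print("mark",mk,"mark-o",np.linalg.norm((mk-o)[:2]))
h=A(225,207,.073);print("handle",h,np.degrees(np.arctan2(*(mk-h)[1::-1])))
E
```

```text
L 169.49791934440745 W 46.203295446034474 46.176135439559296
yaw -20.532513360115686
origin [ 520.8225509 -169.3706087   33.       ]
mark [ 628.53061535 -210.12352317   33.        ] mark-o 115.16000688595189
handle [ 519.95019007 -168.18576045   73.        ] -21.118398691061714
```

carry_out(steps=[{"xyz":[0.2,-1.9,-3],"rot":[0,0,-2.4]},{"xyz":[0.2,-1.9,-7],"rot":[0,0,-2.4]},{"xyz":[0.2,-1.9,-11],"rot":[0,0,-2.4]},{"xyz":[0.2,-1.9,-15],"rot":[0,0,-2.4]},{"xyz":[0.2,-1.9,-18],"rot":[0,0,-2.4]},{"xyz":[0.2,-1.9,-20],"rot":[0,0,-2.4]},{"xyz":[0.2,-1.9,-20],"rot":[0,0,-2.4]}], grip=0.8)

```text
t: 21.8
tool_pos: [0.5184, -0.1665, 0.099]
orientation: [-2.578, -1.786, 0.005]
force: [-0.3, -0.5, -0.5]
opening: 0.0744
```

```bash
python3 - <<'E'
from h import *
s=read_state();x=R.from_rotvec(s['orientation']).as_matrix()[:,0];print(s['t'],s['tool_pos'],s['force'],s['opening'],np.degrees(np.arctan2(x[1],x[0])))
snap("wrist","w14")
E
```

```text
21.8 [ 0.51844867 -0.16647416  0.09898546] [-0.2527475  -0.48580906 -0.45745737] 0.07442633084574805 69.42570639659372
```

View pics/w14.png

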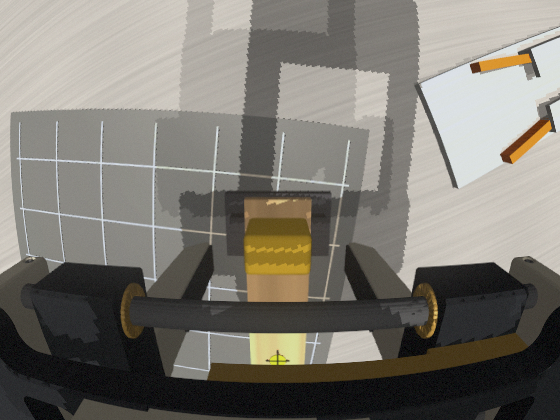

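Yellow handle (278,248) is centred between the fingers; descending and gripping.

carry_out(steps=[{"xyz":[0,0,-2],"rot":[0,0,0]},{"xyz":[0,0,-4],"rot":[0,0,0]},{"xyz":[0,0,-4.7],"rot":[0,0,0]},{"xyz":[0,0,-4.7],"rot":[0,0,0]},{"xyz":[0,0,-4.7],"rot":[0,0,0]}])

```text
t: 22.35
tool_pos: [0.5218, -0.1688, 0.0573]
orientation: [2.582, 1.787, 0.002]
force: [0.4, -0.3, 1.0]
opening: 0.0745
```

carry_out(steps=[{"xyz":[0,0,0],"rot":[0,0,0]},{"xyz":[0,0,0],"rot":[0,0,0]},{"xyz":[0,0,0],"rot":[0,0,0]},{"xyz":[0,0,0],"rot":[0,0,0]},{"xyz":[0,0,0],"rot":[0,0,0]},{"xyz":[0,0,0],"rot":[0,0,0]},{"xyz":[0,0,0],"rot":[0,0,0]},{"xyz":[0,0,0],"rot":[0,0,0]}], grip=0, force=45)

```text
t: 23.15
tool_pos: [0.5209, -0.1685, 0.0557]
orientation: [2.584, 1.787, 0.0]
force: [-0.0, 0.7, 2.5]
opening: 0.0399
```

carry_out(steps=[{"xyz":[0,0,1],"rot":[0,0,0]},{"xyz":[0,0,3],"rot":[0,0,0]},{"xyz":[0,0,5],"rot":[0,0,0]},{"xyz":[0,0,5],"rot":[0,0,0]}])

```text
t: 23.55
tool_pos: [0.5227, -0.1694, 0.1089]
orientation: [2.58, 1.785, 0.004]
force: [1.0, -0.4, -3.1]
opening: 0.0398
```

```bash
python3 - <<'E'
from h import *
s=read_state();x=R.from_rotvec(s['orientation']).as_matrix()[:,0];print(s['t'],s['tool_pos'],s['force'],s['opening'],np.degrees(np.arctan2(x[1],x[0])))
snap("wrist","w15")
E
```

```text
23.55 [ 0.52269385 -0.16938056  0.10890759] [ 0.99418804 -0.43185095 -3.06018131] 0.039832618643589765 69.3463207746636
```

View pics/w15.png

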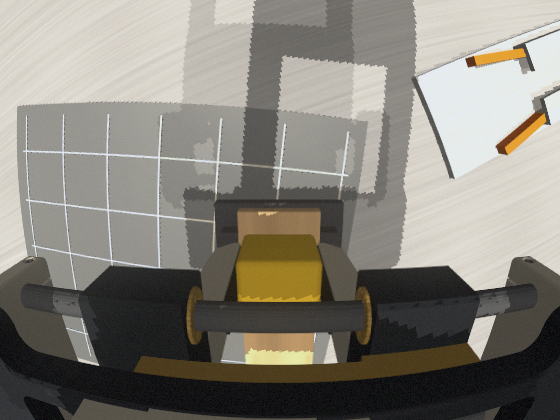

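carry_out(steps=[{"xyz":[0,0,3],"rot":[0,0,0]},{"xyz":[-0.5,1,6],"rot":[0,0,5]},{"xyz":[-1,4,6.5],"rot":[0,0,10]},{"xyz":[-1.5,7,6.5],"rot":[0,0,15]},{"xyz":[-2,10,6.5],"rot":[0,0,20]},{"xyz":[-2.2,13,6.5],"rot":[0,0,25]},{"xyz":[-2.2,15.7,6],"rot":[0,0,27.5]},{"xyz":[-2.2,15.7,3],"rot":[0,0,27.5]},{"xyz":[-2.2,15.7,0],"rot":[0,0,27.5]},{"xyz":[-2.2,15.7,-2.5],"rot":[0,0,27.5]}])

```text
t: 24.6
tool_pos: [0.4972, -0.0109, 0.0776]
orientation: [-2.082, -2.349, 0.003]
force: [0.6, -0.7, -3.8]
opening: 0.0398
```

carry_out(steps=[{"xyz":[0,0,0],"rot":[0,0,0]},{"xyz":[0,0,0],"rot":[0,0,0]}])

```text
t: 24.8
tool_pos: [0.4978, -0.0114, 0.0798]
orientation: [-2.083, -2.348, 0.002]
force: [0.4, -0.6, -2.2]
opening: 0.0398
```

```bash
python3 - <<'E'
from h import *
s=read_state();x=R.from_rotvec(s['orientation']).as_matrix()[:,0];print(s['t'],s['tool_pos'],s['force'],s['opening'],np.degrees(np.arctan2(x[1],x[0])),st(s['tool_pos']*1000))
snap("wrist","w16");snap("scene","s16");crop("s16",200,180,400,330,4,"s16c")
E
```

```text
24.8 [ 0.49778348 -0.01144415  0.07977277] [ 0.36999274 -0.57787973 -2.1916546 ] 0.03980251792070998 96.84412114296663 [  -0.38372211 -100.20359823]
```

View pics/w16.png

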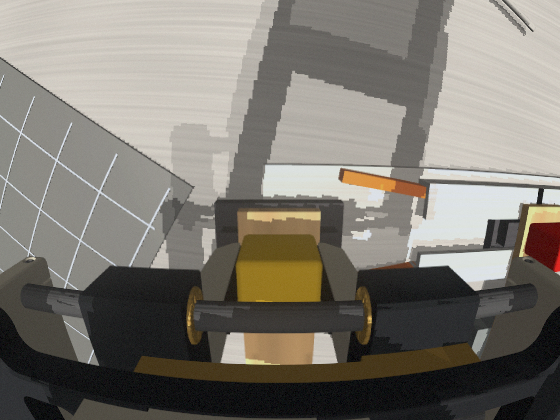

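View pics/s16c.png

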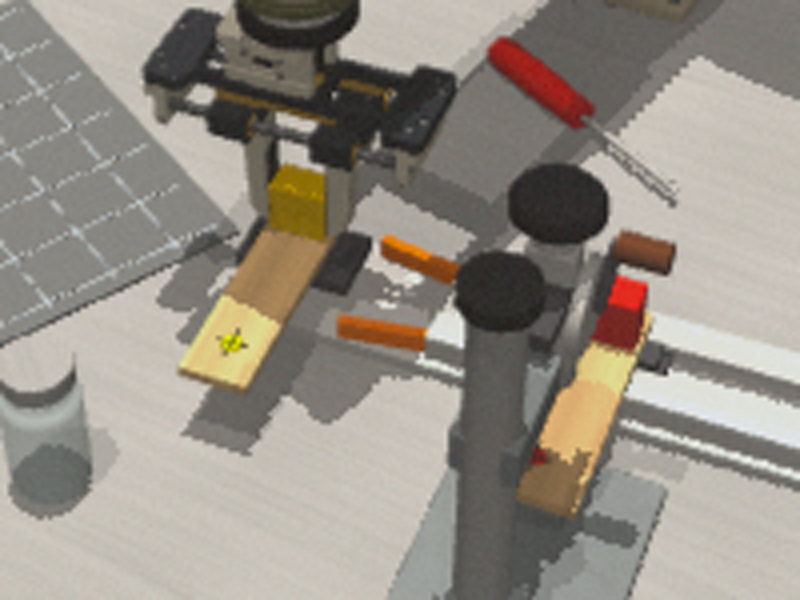

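carry_out(steps=[{"xyz":[0.08,0,-0.7],"rot":[0,0,0]},{"xyz":[0.08,0,-1.3],"rot":[0,0,0]},{"xyz":[0.08,0,-1.6],"rot":[0,0,0]},{"xyz":[0,0.99,-1.7],"rot":[0,0,0]},{"xyz":[-0.12,1.99,-1.7],"rot":[0,0,0]},{"xyz":[-0.24,2.98,-1.7],"rot":[0,0,0]},{"xyz":[-0.36,3.97,-1.7],"rot":[0,0,0]},{"xyz":[-0.48,4.97,-1.7],"rot":[0,0,0]},{"xyz":[-0.48,4.97,-1.7],"rot":[0,0,0]}])

```text
t: 25.8
tool_pos: [0.4938, 0.0397, 0.0637]
orientation: [-2.083, -2.352, -0.001]
force: [-0.3, -0.1, -3.5]
opening: 0.0392
```

```bash
python3 - <<'E'
from h import *
s=read_state();print(s['t'],s['tool_pos'],s['force'],st(s['tool_pos']*1000))
snap("wrist","w17");crop("w17",200,160,400,260,4,"w17c")
E
```

```text
25.8 [0.4938388  0.03967905 0.06373772] [-0.32393978 -0.10059581 -3.45652832] [  1.75253847 -48.97295248]
```

View pics/w17c.png

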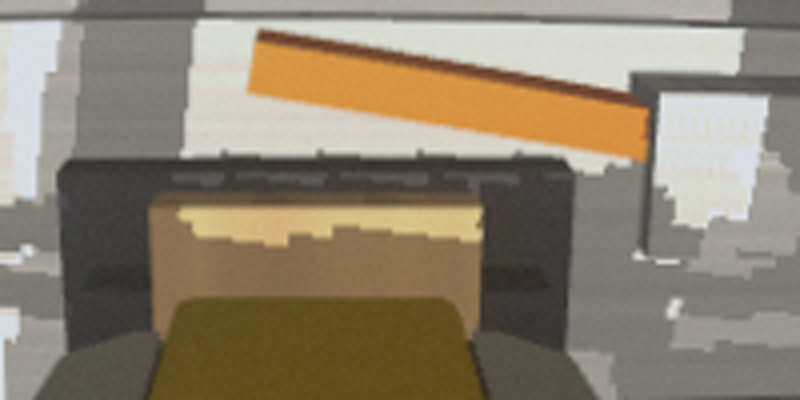

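```bash
python3 - <<'E'
from h import *
_,c=load("w17")
def A(x,y,z): return pt(c,200+x/4,160+y/4,z,True)*1000
for n,x,y,z in [("foot bot backL",65,160,.011),("foot bot backR",572,160,.011),("guide inner top tip",646,162,.024),("guide inner top start",248,94,.024),("lip slot edge ",643,256,.029),("plate top back L",152,206,.041),("plate top back R",482,206,.041),]:
    print(n,st(A(x,y,z)).round(1))
E
```

```text
foot bot backL [-23.3 -90.4]
foot bot backR [-23.4  -8.5]
guide inner top tip [-26.3   0.4]
guide inner top start [-36.4 -60. ]
lip slot edge  [-12.8  -0.4]
plate top back L [-24.  -72.6]
plate top back R [-24.  -27.1]
```

carry_out(steps=[{"xyz":[-0.22,1.0,-0.07],"rot":[0,0,0]},{"xyz":[-0.34,2.0,-0.07],"rot":[0,0,0]},{"xyz":[-0.46,3.0,-0.07],"rot":[0,0,0]},{"xyz":[-0.58,4.0,-0.07],"rot":[0,0,0]},{"xyz":[-0.7,5.0,-0.07],"rot":[0,0,0]},{"xyz":[-0.82,6.0,-0.07],"rot":[0,0,0]},{"xyz":[-0.94,7.0,-0.07],"rot":[0,0,0]},{"xyz":[-1.06,8.0,-0.07],"rot":[0,0,0]},{"xyz":[-1.06,8.0,-0.07],"rot":[0,0,0]}])

```text
t: 26.75
tool_pos: [0.4833, 0.1195, 0.063]
orientation: [-2.083, -2.351, -0.0]
force: [-1.0, 0.1, -3.4]
opening: 0.04
```

carry_out(steps=[{"xyz":[-0.06,0.5,0],"rot":[0,0,0]},{"xyz":[-0.12,1.0,0],"rot":[0,0,0]},{"xyz":[-0.18,1.5,0],"rot":[0,0,0]},{"xyz":[-0.24,2.0,0],"rot":[0,0,0]}])

```text
t: 27.15
tool_pos: [0.481, 0.1383, 0.0629]
orientation: [2.085, 2.35, -0.0]
force: [0.6, -0.2, -3.7]
opening: 0.0396
```

```bash
python3 - <<'E'
from h import *
s=read_state();print(s['t'],s['tool_pos'],s['force'],s['opening'],st(s['tool_pos']*1000))
snap("wrist","w18")
E
```

```text
27.15 [0.48096243 0.13830885 0.06287461] [ 0.60707305 -0.16355522 -3.67534125] 0.03964834879532487 [ 0.64490544 50.4876477 ]
```

View pics/w18.png

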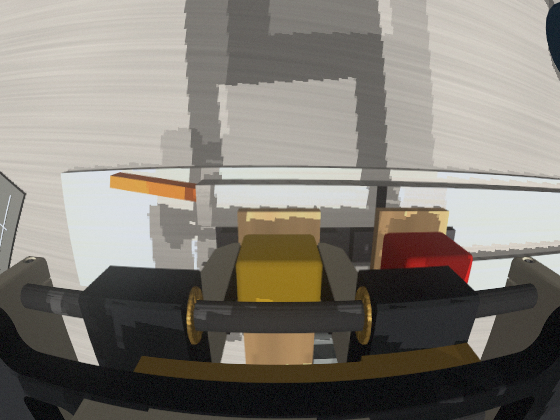

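carry_out(steps=[{"xyz":[-0.1,0.8,0],"rot":[0,0,0]},{"xyz":[-0.19,1.6,0],"rot":[0,0,0]},{"xyz":[-0.29,2.4,0],"rot":[0,0,0]},{"xyz":[-0.38,3.2,0],"rot":[0,0,0]},{"xyz":[-0.48,4.0,0],"rot":[0,0,0]},{"xyz":[-0.56,4.7,0],"rot":[0,0,0]},{"xyz":[-0.56,4.7,0],"rot":[0,0,0]},{"xyz":[-0.56,4.7,0],"rot":[0,0,0]}])

```text
t: 28.0
tool_pos: [0.4754, 0.1854, 0.0629]
orientation: [-2.084, -2.351, -0.0]
force: [0.4, -0.6, -2.6]
opening: 0.0396
```

```bash
python3 - <<'E'
from h import *
s=read_state();print(s['t'],s['tool_pos'],s['force'],s['opening'],st(s['tool_pos']*1000))
snap("wrist","w19");crop("w19",130,160,400,320,2.9,"w19c")
E
```

```text
28.0 [0.4753557  0.18543551 0.06294689] [ 0.43583551 -0.59832715 -2.59723466] 0.039619399164308386 [ 0.65759388 97.94665263]
```

View pics/w19c.png

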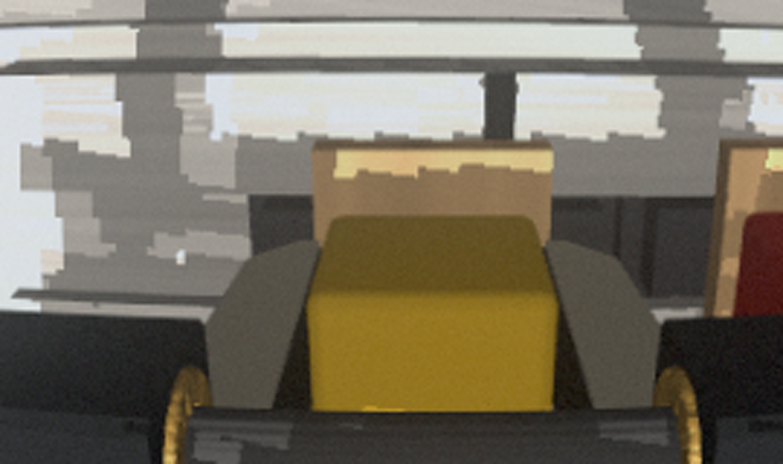

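carry_out(steps=[{"xyz":[-0.03,0.28,0],"rot":[0,0,0]},{"xyz":[-0.03,0.28,0],"rot":[0,0,0]},{"xyz":[-0.03,0.28,0],"rot":[0,0,0]}])

```text
t: 28.35
tool_pos: [0.4752, 0.1879, 0.0629]
orientation: [-2.085, -2.35, -0.0]
force: [0.2, -0.3, -3.5]
opening: 0.0397
```

carry_out(steps=[{"xyz":[0,0,0],"rot":[0,0,0]},{"xyz":[0,0,0],"rot":[0,0,0]},{"xyz":[0,0,0],"rot":[0,0,0]},{"xyz":[0,0,0],"rot":[0,0,0]},{"xyz":[0,0,1],"rot":[0,0,0]},{"xyz":[0,0,3],"rot":[0,0,0]},{"xyz":[0,0,6],"rot":[0,0,0]},{"xyz":[0,0,10],"rot":[0,0,0]},{"xyz":[0,0,14],"rot":[0,0,0]},{"xyz":[0,0,14],"rot":[0,0,0]}], grip=0.62)

```text
t: 29.35
tool_pos: [0.4787, 0.189, 0.2109]
orientation: [2.081, 2.345, 0.015]
force: [1.1, 0.6, 0.0]
opening: 0.0576
```

```bash
python3 - <<'E'
from h import *
s=read_state();print(s['t'],s['tool_pos'],s['force'],s['opening'])
snap("wrist","w20");crop("w20",200,130,400,320,4,"w20c")
E
```

```text
29.35 [0.47865927 0.18898393 0.21086258] [1.07030576 0.56392877 0.04521   ] 0.0576155814316911
```

View pics/w20c.png

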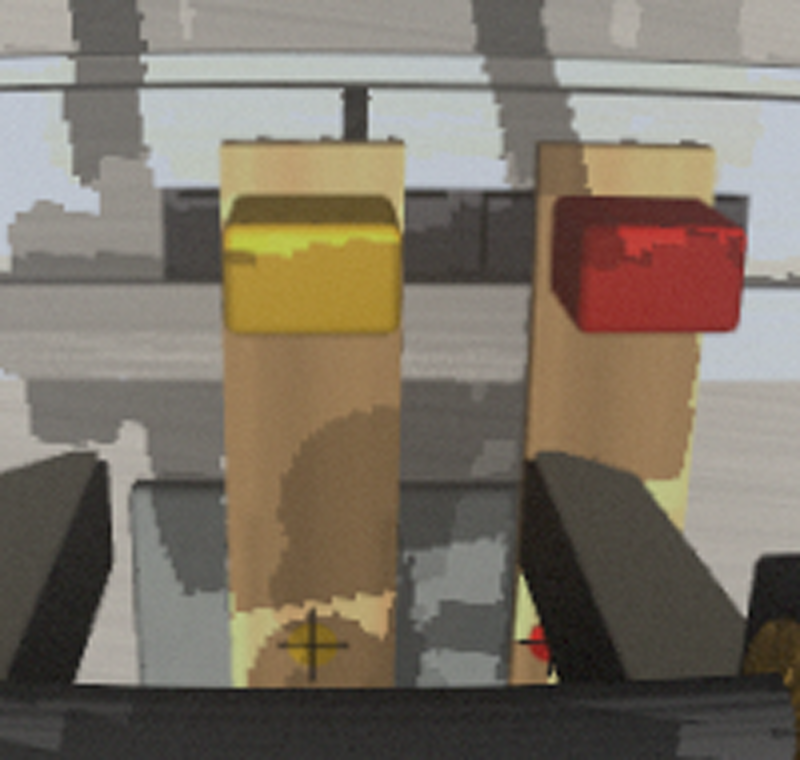

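```bash
python3 - <<'E'
from h import *
_,c=load("w20")
def A(x,y,z): return st(pt(c,200+x/4,130+y/4,z,True)*1000).round(1)
print("mark",A(313,645,.04),"plate",A(221,143,.04),A(404,143,.04),"line",A(356,110,.029))
E
```

```text
mark [115.4  99.9] plate [-25.2  77.2] [-25.2 122.4] line [-32.1 110.9]
```

carry_out(steps=[{"xyz":[0,0,4],"rot":[0,0,0]},{"xyz":[0,0,8],"rot":[0,0,0]},{"xyz":[0,0,10],"rot":[0,0,0]},{"xyz":[3,0.4,10],"rot":[0,0,0]},{"xyz":[6,0.8,10],"rot":[0,0,0]},{"xyz":[9,1.2,10],"rot":[0,0,0]},{"xyz":[11.4,1.3,10],"rot":[0,0,0]},{"xyz":[11.4,1.3,10],"rot":[0,0,0]},{"xyz":[11.4,1.3,10],"rot":[0,0,0]}], grip=0)

```text
t: 30.3
tool_pos: [0.5886, 0.2007, 0.3013]
orientation: [-2.084, -2.349, 0.004]
force: [-0.6, 0.4, -0.3]
opening: 0.0002
```

carry_out(steps=[{"xyz":[0,0,-1.5],"rot":[0,0,0]},{"xyz":[0,0,-2.3],"rot":[0,0,0]},{"xyz":[0,0,-2.8],"rot":[0,0,0]},{"xyz":[0,0,-3.3],"rot":[0,0,0]},{"xyz":[0,0,-3.8],"rot":[0,0,0]},{"xyz":[0,0,-4.3],"rot":[0,0,0]},{"xyz":[0,0,-4.7],"rot":[0,0,0]},{"xyz":[0,0,-5.1],"rot":[0,0,0]},{"xyz":[0,0,-5.5],"rot":[0,0,0]},{"xyz":[0,0,-5.5],"rot":[0,0,0]}])

```text
t: 31.3
tool_pos: [0.5882, 0.2009, 0.2486]
orientation: [-2.084, -2.35, 0.001]
force: [-6.6, -0.4, 8.9]
opening: 0.0008
```

carry_out(steps=[{"xyz":[0,0,-0.2],"rot":[0,0,0]},{"xyz":[0,0,-0.4],"rot":[0,0,0]},{"xyz":[0,0,-0.5],"rot":[0,0,0]},{"xyz":[0,0,-0.5],"rot":[0,0,0]}])

```text
t: 31.7
tool_pos: [0.5883, 0.201, 0.2462]
orientation: [2.084, 2.35, 0.002]
force: [-10.8, -3.0, 18.1]
opening: 0.0006
```

At the stop (18 N, z 0.2462); holding.

carry_out(steps=[{"xyz":[0,0,0],"rot":[0,0,0]},{"xyz":[0,0,0],"rot":[0,0,0]},{"xyz":[0,0,0],"rot":[0,0,0]},{"xyz":[0,0,0],"rot":[0,0,0]},{"xyz":[0,0,0],"rot":[0,0,0]},{"xyz":[0,0,0],"rot":[0,0,0]},{"xyz":[0,0,0],"rot":[0,0,0]},{"xyz":[0,0,0],"rot":[0,0,0]},{"xyz":[0,0,0],"rot":[0,0,0]},{"xyz":[0,0,0],"rot":[0,0,0]}])

```text
t: 32.7
tool_pos: [0.5883, 0.201, 0.2462]
orientation: [2.084, 2.35, 0.002]
force: [-11.3, -2.6, 19.2]
opening: 0.0001
```

carry_out(steps=[{"xyz":[0,0,0],"rot":[0,0,0]},{"xyz":[0,0,0],"rot":[0,0,0]},{"xyz":[0,0,0],"rot":[0,0,0]},{"xyz":[0,0,0],"rot":[0,0,0]},{"xyz":[0,0,0],"rot":[0,0,0]},{"xyz":[0,0,0],"rot":[0,0,0]},{"xyz":[0,0,0],"rot":[0,0,0]},{"xyz":[0,0,0],"rot":[0,0,0]},{"xyz":[0,0,0],"rot":[0,0,0]},{"xyz":[0,0,0],"rot":[0,0,0]}])

```text
t: 33.7
tool_pos: [0.5883, 0.201, 0.2462]
orientation: [2.084, 2.35, 0.002]
force: [-11.7, -2.7, 18.8]
opening: 0.0006
```

carry_out(steps=[{"xyz":[0,0,2],"rot":[0,0,0]},{"xyz":[0,0,4],"rot":[0,0,0]},{"xyz":[0,0,5.5],"rot":[0,0,0]},{"xyz":[-3,-0.4,5.5],"rot":[0,0,0]},{"xyz":[-6,-0.8,5.5],"rot":[0,0,0]},{"xyz":[-9,-1.2,5.5],"rot":[0,0,0]},{"xyz":[-11.4,-1.3,5.5],"rot":[0,0,0]},{"xyz":[-11.4,-1.3,5.5],"rot":[0,0,0]},{"xyz":[-11.4,-1.3,5.5],"rot":[0,0,0]}])

```text
t: 34.6
tool_pos: [0.4751, 0.188, 0.2981]
orientation: [2.084, 2.35, 0.001]
force: [-0.6, -0.2, 0.9]
opening: 0.0003
```

```bash
python3 - <<'E'
from h import *
s=read_state();print(s['t'],s['tool_pos'],s['force'],s['opening'])
snap("wrist","w21");snap("scene","s21")
E
```

```text
34.6 [0.47505778 0.18802492 0.29810809] [-0.5914751  -0.15700557  0.93127592] 0.0002787211803030568
```

View pics/w21.png

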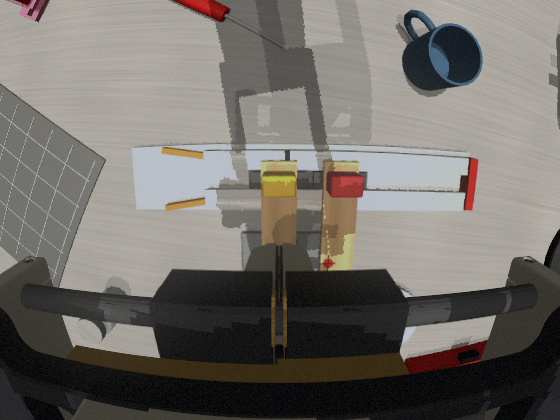

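View pics/s21.png

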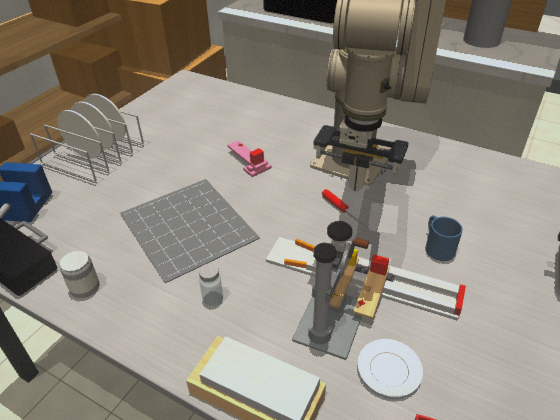

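carry_out(steps=[{"xyz":[0,0,-3],"rot":[0,0,0]},{"xyz":[0,0,-7],"rot":[0,0,0]},{"xyz":[0,0,-11],"rot":[0,0,0]},{"xyz":[0,0,-15],"rot":[0,0,0]},{"xyz":[0,0,-18],"rot":[0,0,0]},{"xyz":[0,0,-18],"rot":[0,0,0]},{"xyz":[0,0,-18],"rot":[0,0,0]}], grip=0.62)

```text
t: 35.4
tool_pos: [0.4753, 0.1878, 0.118]
orientation: [-2.085, -2.349, 0.002]
force: [0.4, -0.0, 0.1]
opening: 0.0519
```

carry_out(steps=[{"xyz":[0,0,-2],"rot":[0,0,0]},{"xyz":[0,0,-4],"rot":[0,0,0]},{"xyz":[0,0,-5.4],"rot":[0,0,0]},{"xyz":[0,0,-5.4],"rot":[0,0,0]}])

```text
t: 35.8
tool_pos: [0.475, 0.1878, 0.0636]
orientation: [-2.085, -2.35, 0.001]
force: [-0.0, 0.2, -0.1]
opening: 0.0576
```

carry_out(steps=[{"xyz":[0,0,0],"rot":[0,0,0]},{"xyz":[0,0,0],"rot":[0,0,0]},{"xyz":[0,0,0],"rot":[0,0,0]},{"xyz":[0,0,0],"rot":[0,0,0]},{"xyz":[0,0,0],"rot":[0,0,0]}], grip=0, force=40)

```text
t: 36.3
tool_pos: [0.4762, 0.1882, 0.0654]
orientation: [2.084, 2.349, 0.003]
force: [-1.0, -0.8, 6.9]
opening: 0.04
```

carry_out(steps=[{"xyz":[-0.1,0.8,0],"rot":[0,0,0]},{"xyz":[-0.19,1.6,0],"rot":[0,0,0]},{"xyz":[-0.29,2.4,0],"rot":[0,0,0]},{"xyz":[-0.38,3.2,0],"rot":[0,0,0]},{"xyz":[-0.48,4.0,0],"rot":[0,0,0]},{"xyz":[-0.57,4.8,0],"rot":[0,0,0]},{"xyz":[-0.67,5.6,0],"rot":[0,0,0]},{"xyz":[-0.77,6.5,0],"rot":[0,0,0]},{"xyz":[-0.77,6.5,0],"rot":[0,0,0]}])

```text
t: 37.2
tool_pos: [0.4685, 0.2538, 0.0653]
orientation: [2.084, 2.35, 0.004]
force: [-0.0, 0.7, 5.8]
opening: 0.04
```

```bash
python3 - <<'E'
from h import *
s=read_state();print(s['t'],s['tool_pos'],s['force'],s['opening'],st(s['tool_pos']*1000))
snap("wrist","w22")
E
```

```text
37.2 [0.46846997 0.25382059 0.06533813] [-0.02671943  0.71129134  5.83740765] 0.039983450195959454 [  1.91737191 166.66597483]
```

View pics/w22.png

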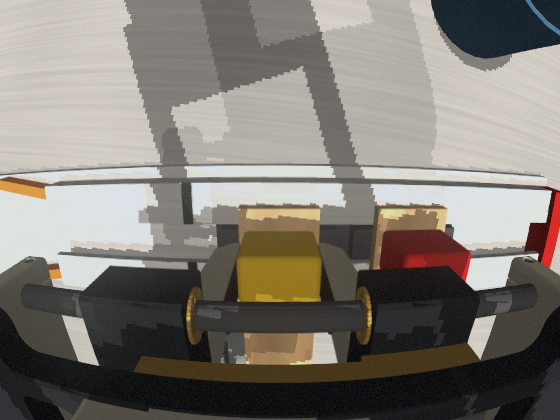

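Yellow is at about y = 166 mm, its foot past the line (187,200). Releasing and rising.

carry_out(steps=[{"xyz":[0,0,0],"rot":[0,0,0]},{"xyz":[0,0,0],"rot":[0,0,0]},{"xyz":[0,0,0],"rot":[0,0,0]},{"xyz":[0,0,0],"rot":[0,0,0]},{"xyz":[0,0,1],"rot":[0,0,0]},{"xyz":[0,0,3],"rot":[0,0,0]},{"xyz":[0,0,6],"rot":[0,0,0]},{"xyz":[0,0,10],"rot":[0,0,0]},{"xyz":[0,0,14],"rot":[0,0,0]},{"xyz":[-1,0,18],"rot":[0,0,0]}], grip=0.62)

```text
t: 38.25
tool_pos: [0.4576, 0.2527, 0.2463]
orientation: [2.085, 2.349, 0.001]
force: [0.7, 0.4, -0.1]
opening: 0.0577
```

carry_out(steps=[{"xyz":[-1,0,4],"rot":[0,0,0]},{"xyz":[-3,-3,5],"rot":[0,0,0]},{"xyz":[-5,-6,5],"rot":[0,0,0]},{"xyz":[-5,-6,5],"rot":[0,0,0]},{"xyz":[-5,-6,5],"rot":[0,0,0]},{"xyz":[-5,-6,5],"rot":[0,0,0]}])

```text
t: 38.85
tool_pos: [0.4077, 0.1933, 0.2943]
orientation: [2.085, 2.35, 0.001]
force: [1.0, 0.4, -0.7]
opening: 0.0579
```

```bash
python3 - <<'E'
from h import *
s=read_state();print(s['t'],s['tool_pos'],s['force'],s['opening'])
snap("wrist","w23");snap("scene","s23");snap("top","t23")
crop("w23",120,160,480,360,2.2,"w23c");crop("s23",220,170,480,360,3,"s23c")
E
```

```text
38.85 [0.4076875  0.19329643 0.2942557 ] [ 1.02485458  0.37229042 -0.68108954] 0.057948640997283564
```

View pics/w23.png

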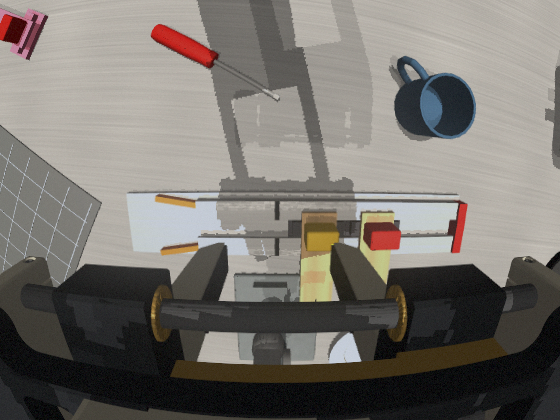

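View pics/s23c.png

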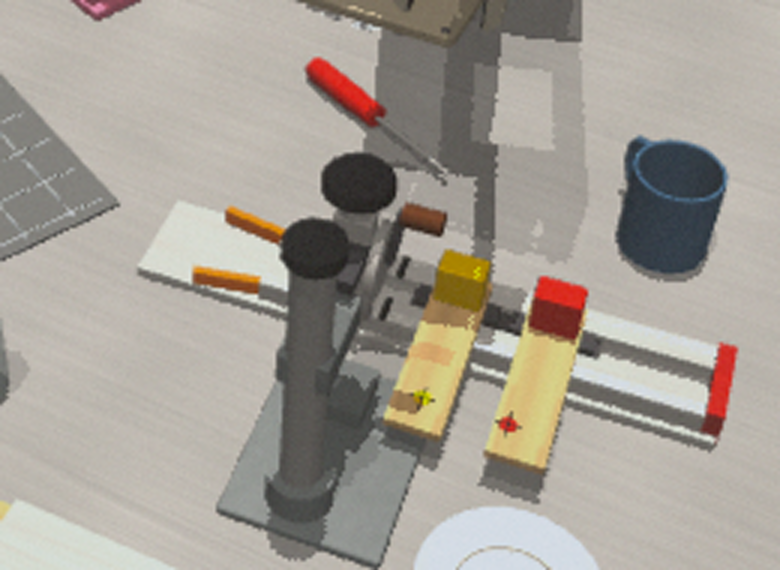

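View pics/t23.png

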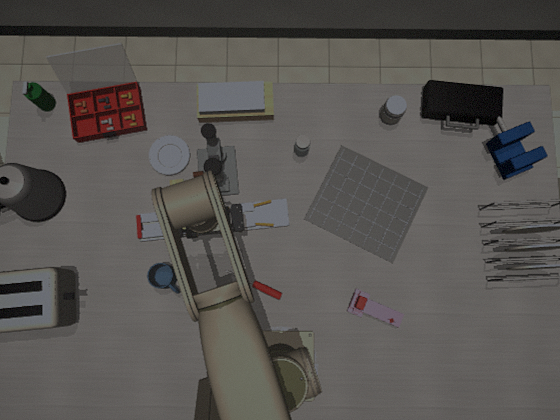

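```bash
python3 - <<'E'
from h import *
_,c=load("w23")
for n,u,v,z in [("line",277.5,207,.029),("yplateL",302,212,.04),("yplateR",336,212,.04),("rplateL",362,213,.04),("rplateR",394,213,.04)]:
    print(n,st(pt(c,u,v,z,True)*1000).round(1))
_,c=load("s23")
print("knob px up expected",px(c,[.589,.2015,.259]),"observed",(220+359/3,170+183/3))
print("ymark",st(pt(c,220+421/3,170+398/3,.04)*1000),"rmark",st(pt(c,220+508/3,170+424/3,.04)*1000))
close_job()
E
```

```text
line [-29.7 111.3]
yplateL [-25.9 143. ]
yplateR [-25.9 187.5]
rplateL [-24.5 222.7]
rplateR [-24.4 268.2]
knob px up expected [338.72093799 226.84439021] observed (339.6666666666667, 231.0)
ymark [118.10598115 169.16114017] rmark [117.02846106 238.16064453]
the job is handed in; nothing more can be done
```

I drilled both blocks that were on the cutting mat, red then yellow, and parked them in the track past the black line. There was no blue block, and I left the pink look-alike alone. I handed the job in at about t = 39 s; no verdict is reported.

- **Red:** the spot was within about 1 mm of the drill axis along the track. I pressed to the hard stop with about 21 N and held for a little over 2 s.
- **Yellow:** the spot measured within about 1 mm along the track. I pressed to the hard stop with about 18–19 N and held for a little over 2 s. I then shoved both blocks on along the track.
- **Last checks:** yellow's origin measured about 165 mm from the mouth and red's about 245 mm, against the 147 mm needed. The spots are in line with this: the scene camera put yellow's at 169 mm (165 expected) and red's at 238 mm (233 expected), so the two views differ by about 4–5 mm.
- **Drill and bystanders:** the drill looks fully up. Its knob sits 4 px lower in the scene image than I predicted, which matches the knob's centre height seen with the drill up earlier. The bottle, saucer and mug look unmoved, and the gripper is clear of everything.

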